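Change the specimen carriers in a clamshell electrochemical test fixture

ROBOT

A 6-joint arm with a two-finger parallel gripper is mounted at the origin on the work surface. World frame = base frame: x ahead of the robot, y to its left, z up, the work surface at z = 0. Lengths are in m, angles in rad, forces in N, time in s.
With the tool pointing down it reaches from about 0.25 to 0.775 m from the base axis. Payload 8.9 kg.
Tool frame: the origin (TCP) lies on the centre line of the jaws, within the pads' length; the fingertips stand 14 mm ahead of it and the grasp point (between the pads) lies 5 mm behind it; z points along the fingers, y is the line along which they close (so a half turn about z gives the same grasp; the last joint's range is limited). The gripper opens to 85 mm and grips with 20 to 120 N. Pads are 22 mm wide; open, the fingers measure 114 mm over their backs; the gripper's body (76 mm by 85 mm) begins 54 mm behind the grasp point. The pads swing forward as they close: fully open they stand 13 mm farther back than shut.
Start: joints at [1.195, 0.291, -0.153, 1.127, 0, 1.431], TCP at [0.123, 0.51, 0.245] pointing down, gripper open.
Joint ranges: [-2.52, 2.52], [-0.91, 1.74], [-1.3, 1.37], [-1.96, 2.02], [-1.52, 1.47], [-3.14, 3.14]. Speed limits (rad/s): [2.22, 2.22, 2.79, 3.14, 3.14, 3.14].

INTERFACE

Orientations are given as a rotation vector (axis times angle).
In Python, from rig import monitor, cams, job gives the robot as it stands.
- The arm moves only by the tool send_rows, never from a script. Its argument "series" is a list of rows, each a list of 6 numbers: the shift along the world's x, y, z in cm, then the turn, a rotation vector about the world's x, y, z in degrees. In form: [[tx, ty, tz, wx, wy, wz], ...]. A call has 1 to 5 rows; each row is the pose to reach, as a shift and turn from the pose commanded when the call began; what a row does not reach only later rows make up. A row lasts 1/10 s, in which the tool goes at most 50 mm and 8.59 degrees, less where a joint would pass 70% of its speed; a pose out of reach is approached as far as the arm can. A call with a gripper value outside its range is refused whole. "claw" is the closure, from 0 (fully open) to 1 (shut), set as the call begins (left out, the last holds). The fingers move at their own pace and stop on an object; the grip force is fixed at half the most. Time passes only in rows, so rows that repeat a pose let the fingers close. It gives the time, the measured TCP pose, the force, the opening and the grip force at its end, in the units of the state.
- monitor.sense(): the state, without advancing time (a new reading comes with each control period).
- cams.snapshot(name): name is "scene" or "side" or "wrist"; returns a dict with "pixels" (480x640x3 uint8, red, green, blue), "fov_y" (degrees; the focal length in pixels is half the picture's height over the tangent of half this angle, whatever the lens; pixels are square), "cx", "cy" (the principal point, pixels), "T" (4x4, takes a point from camera to world coordinates); the wrist camera has in their place "hand_eye" (4x4, takes a point from camera to tool coordinates, whose origin is the TCP and whose axes are the flange's). Camera axes: x right, y down, z forward; pixel columns grow to the right and rows downward; lengths in m; the calibration is good to about 2 mm. The wrist camera is an equidistant fisheye: a pixel r from the principal point sees the ray r / f radians off the axis. A picture is of the moment at which its call begins: read the wrist's pose just before it. There is no depth.
- job.finish_job(): hands the job in; it is judged then, once.
The state is a dict: "t": time; "joint_positions": joint angles; "qvel": joint speeds; "effort": joint torques, N m; "tcp_pos": TCP position; "tcp_rot": TCP orientation; "force": force on the tool from outside, world axes, zero at the start; "torque": the same for the moment, N m; "grip_width": opening from 0.0 (shut) to 1.0 (fully open); "grasp_force": force on a finger pad.
Only numpy, scipy, OpenCV 4.12 (cv2) and the standard library are available. Lean on these libraries where they do the work, as an engineer would, in place of code of your own. Each camera call takes 0.05 s, during which the arm holds its last target. There are 200 camera calls.

TASK

The run in the clamshell test fixture is over: swing its lid right over past upright so that it stays open by itself, lift out every tested carrier (brown face) and lay them flat, face up and side by side in the orange tray. Then load every fresh carrier (bright face) from the blue mat, face up, each in a station of its own and pushed snugly home against its two side pins and its end pin, with the lid standing open, and at last close the lid fully. Leave the other things on the bench where they are.

Things in the scene. Friction and masses are not known exactly. Their poses are not given: they have to be found in the camera images.
- tested1_c (a point): a specimen carrier: white plastic block 64 mm long (its x axis) x 28 mm wide (y) x 12 mm thick (z), 55 g, with a rust-brown metal window on its upper face (+z); this point is its centre, half-way up. Tested; at the start it lies in station 1 of the fixture under the closed lid. Absent (None) in some runs.
- tested2_c (a point): a specimen carrier: white plastic block 64 mm long (its x axis) x 28 mm wide (y) x 12 mm thick (z), 55 g, with a rust-brown metal window on its upper face (+z); this point is its centre, half-way up. Tested; at the start it lies in station 2 of the fixture under the closed lid. Absent (None) in some runs.
- tested3_c (a point): a specimen carrier: white plastic block 64 mm long (its x axis) x 28 mm wide (y) x 12 mm thick (z), 55 g, with a rust-brown metal window on its upper face (+z); this point is its centre, half-way up. Tested; at the start it lies in station 3 of the fixture under the closed lid. Absent (None) in some runs.
- fresh1_c (a point): a specimen carrier: white plastic block 64 mm long (its x axis) x 28 mm wide (y) x 12 mm thick (z), 55 g, with a bright silvery metal window on its upper face (+z); this point is its centre, half-way up. Fresh; at the start it lies face up on the blue 3 mm mat. Absent (None) in some runs.
- fresh2_c (a point): a specimen carrier: white plastic block 64 mm long (its x axis) x 28 mm wide (y) x 12 mm thick (z), 55 g, with a bright silvery metal window on its upper face (+z); this point is its centre, half-way up. Fresh; at the start it lies face up on the blue 3 mm mat. Absent (None) in some runs.
- fresh3_c (a point): a specimen carrier: white plastic block 64 mm long (its x axis) x 28 mm wide (y) x 12 mm thick (z), 55 g, with a bright silvery metal window on its upper face (+z); this point is its centre, half-way up. Fresh; at the start it lies face up on the blue 3 mm mat. Absent (None) in some runs.
- fixture: the clamshell fixture, fixed: inside, a dark floor 30 mm above the bench with 3 stations side by side, 58 mm apart along its y axis; x axis from the robot's side towards the hinge, y axis towards the side pins, z up; origin under station 2 on the bench. The floor reaches 64 mm towards -x and 107 mm to either side of the origin, where walls 16 mm high stand.
- station1 (a point): station 1 of 3 (1 at the fixture's +y, 3 at -y), axes as the fixture: where the centre of a carrier lies when pushed home, its length along x, 6 mm above the floor. Stops: steel dowel pins 6 mm in diameter, 8 mm tall; two side pins centred 17 mm towards +y at 24 mm to either side along x (fingers fit between them), one end pin centred 35 mm towards +x.
- station2 (a point): station 2 of 3 (1 at the fixture's +y, 3 at -y), axes as the fixture: where the centre of a carrier lies when pushed home, its length along x, 6 mm above the floor. Stops: steel dowel pins 6 mm in diameter, 8 mm tall; two side pins centred 17 mm towards +y at 24 mm to either side along x (fingers fit between them), one end pin centred 35 mm towards +x.
- station3 (a point): station 3 of 3 (1 at the fixture's +y, 3 at -y), axes as the fixture: where the centre of a carrier lies when pushed home, its length along x, 6 mm above the floor. Stops: steel dowel pins 6 mm in diameter, 8 mm tall; two side pins centred 17 mm towards +y at 24 mm to either side along x (fingers fit between them), one end pin centred 35 mm towards +x.
- lid (a joint): the fixture's white lid, 226 mm wide x 122 mm deep: its angle in rad, 0 shut, 1.95 thrown back against its stop. It weighs 0.55 kg and turns freely: below about 1.45 rad it falls shut when let go, past 1.5 it falls open and stays. When shut its underside is 4.5 mm above the top of the carriers.
- lid_handle (a point): middle of the lid's handle: a round black bar 10 mm in diameter, 110 mm long, parallel to the hinge, held by two end posts 38 mm off the lid's front edge, open all round between them, so it can be pinched from above with the lid shut, upright or open. It travels with the lid; x axis along the lid towards the hinge, y axis along the bar.
- lid_hinge (a point): middle of the lid's hinge line, on the side of the fixture away from the robot; fixed; y axis along the hinge, x axis away from the handle of the shut lid, z up. With the lid shut the handle lies 160 mm towards -x and 8 mm higher; the handle swings about this y axis, up and over to +x.
- tray: loose orange open tray for tested carriers, 220 mm (its x) x 150 mm (y), 22 mm tall, walls and floor 3 mm; origin at the centre of its underside, z up.
- beaker: bystander, to be left alone: an empty glass beaker, 64 mm wide, 85 mm tall; origin at the centre of its underside.
- reagent: bystander, to be left alone: a closed amber glass bottle, 60 mm wide, 130 mm tall; origin at the centre of its underside.
- nut1: bystander, to be left alone: a black thumb nut, 28 mm wide, 16 mm tall; origin at the centre of its underside.
- nut2: bystander, to be left alone: a black thumb nut, 28 mm wide, 16 mm tall; origin at the centre of its underside.
- screwdriver: bystander, to be left alone: a screwdriver, 170 mm long; origin at the centre of its underside.
- jar: bystander, to be left alone: a closed small glass jar, 50 mm wide, 60 mm tall; origin at the centre of its underside.

How it is judged:
On the way, in this order (a step that is already met when the one before it is completed fails the run):
1. the lid is swung over past upright and rests open (value of joint lid above 1.75 rad and velocity of joint lid below 0.2 rad/s), for 0.3 s.
2. every tested carrier lies flat, face up in the tray, the lid still open (value of joint lid above 1.75 rad and x of tested1_c in the frame of tray between -0.107 and 0.107 m and y of tested1_c in the frame of tray between -0.072 and 0.072 m and z of each of tested1_c, tested2_c, tested3_c in the frame of tray below 0.016 m and angle between each of tested1_c, tested2_c, tested3_c's own z axis and vertical below 0.15 rad and x of tested2_c in the frame of tray between -0.107 and 0.107 m and y of tested2_c in the frame of tray between -0.072 and 0.072 m and x of tested3_c in the frame of tray between -0.107 and 0.107 m and y of tested3_c in the frame of tray between -0.072 and 0.072 m), for 0.2 s.
3. every fresh carrier lies face up in a station, home against its pins, the lid still open (value of joint lid above 1.75 rad and ((x of fresh1_c in the frame of station1 between -0.0016 and 0.002 m and y of fresh1_c in the frame of station1 between -0.0016 and 0.002 m and z of fresh1_c in the frame of station1 between -0.002 and 0.002 m and angle between the x axis of fresh1_c and the x axis of station1, either way round below 0.04 rad and angle between fresh1_c's own z axis and vertical below 0.06 rad) or (x of fresh1_c in the frame of station2 between -0.0016 and 0.002 m and y of fresh1_c in the frame of station2 between -0.0016 and 0.002 m and z of fresh1_c in the frame of station2 between -0.002 and 0.002 m and angle between the x axis of fresh1_c and the x axis of station2, either way round below 0.04 rad and angle between fresh1_c's own z axis and vertical below 0.06 rad) or (x of fresh1_c in the frame of station3 between -0.0016 and 0.002 m and y of fresh1_c in the frame of station3 between -0.0016 and 0.002 m and z of fresh1_c in the frame of station3 between -0.002 and 0.002 m and angle between the x axis of fresh1_c and the x axis of station3, either way round below 0.04 rad and angle between fresh1_c's own z axis and vertical below 0.06 rad)) and ((x of fresh2_c in the frame of station1 between -0.0016 and 0.002 m and y of fresh2_c in the frame of station1 between -0.0016 and 0.002 m and z of fresh2_c in the frame of station1 between -0.002 and 0.002 m and angle between the x axis of fresh2_c and the x axis of station1, either way round below 0.04 rad and angle between fresh2_c's own z axis and vertical below 0.06 rad) or (x of fresh2_c in the frame of station2 between -0.0016 and 0.002 m and y of fresh2_c in the frame of station2 between -0.0016 and 0.002 m and z of fresh2_c in the frame of station2 between -0.002 and 0.002 m and angle between the x axis of fresh2_c and the x axis of station2, either way round below 0.04 rad and angle between fresh2_c's own z axis and vertical below 0.06 rad) or (x of fresh2_c in the frame of station3 between -0.0016 and 0.002 m and y of fresh2_c in the frame of station3 between -0.0016 and 0.002 m and z of fresh2_c in the frame of station3 between -0.002 and 0.002 m and angle between the x axis of fresh2_c and the x axis of station3, either way round below 0.04 rad and angle between fresh2_c's own z axis and vertical below 0.06 rad)) and ((x of fresh3_c in the frame of station1 between -0.0016 and 0.002 m and y of fresh3_c in the frame of station1 between -0.0016 and 0.002 m and z of fresh3_c in the frame of station1 between -0.002 and 0.002 m and angle between the x axis of fresh3_c and the x axis of station1, either way round below 0.04 rad and angle between fresh3_c's own z axis and vertical below 0.06 rad) or (x of fresh3_c in the frame of station2 between -0.0016 and 0.002 m and y of fresh3_c in the frame of station2 between -0.0016 and 0.002 m and z of fresh3_c in the frame of station2 between -0.002 and 0.002 m and angle between the x axis of fresh3_c and the x axis of station2, either way round below 0.04 rad and angle between fresh3_c's own z axis and vertical below 0.06 rad) or (x of fresh3_c in the frame of station3 between -0.0016 and 0.002 m and y of fresh3_c in the frame of station3 between -0.0016 and 0.002 m and z of fresh3_c in the frame of station3 between -0.002 and 0.002 m and angle between the x axis of fresh3_c and the x axis of station3, either way round below 0.04 rad and angle between fresh3_c's own z axis and vertical below 0.06 rad))), for 0.2 s.
4. the lid is shut (value of joint lid below 0.04 rad), for 0.2 s.
At the end, for the whole second after the job is handed in: The lid is shut (within 0.04 rad); every tested carrier lies flat (0.15 rad), face up on the floor of the tray, none on another; every fresh carrier lies face up in a station of its own, within 1.6 mm of touching its side pins and its end pin and square to them within 0.04 rad (value of joint lid below 0.04 rad and x of tested1_c in the frame of tray between -0.107 and 0.107 m and y of tested1_c in the frame of tray between -0.072 and 0.072 m and z of each of tested1_c, tested2_c, tested3_c in the frame of tray below 0.016 m and angle between each of tested1_c, tested2_c, tested3_c's own z axis and vertical below 0.15 rad and x of tested2_c in the frame of tray between -0.107 and 0.107 m and y of tested2_c in the frame of tray between -0.072 and 0.072 m and x of tested3_c in the frame of tray between -0.107 and 0.107 m and y of tested3_c in the frame of tray between -0.072 and 0.072 m and ((x of fresh1_c in the frame of station1 between -0.0016 and 0.002 m and y of fresh1_c in the frame of station1 between -0.0016 and 0.002 m and z of fresh1_c in the frame of station1 between -0.002 and 0.002 m and angle between the x axis of fresh1_c and the x axis of station1, either way round below 0.04 rad and angle between fresh1_c's own z axis and vertical below 0.06 rad) or (x of fresh1_c in the frame of station2 between -0.0016 and 0.002 m and y of fresh1_c in the frame of station2 between -0.0016 and 0.002 m and z of fresh1_c in the frame of station2 between -0.002 and 0.002 m and angle between the x axis of fresh1_c and the x axis of station2, either way round below 0.04 rad and angle between fresh1_c's own z axis and vertical below 0.06 rad) or (x of fresh1_c in the frame of station3 between -0.0016 and 0.002 m and y of fresh1_c in the frame of station3 between -0.0016 and 0.002 m and z of fresh1_c in the frame of station3 between -0.002 and 0.002 m and angle between the x axis of fresh1_c and the x axis of station3, either way round below 0.04 rad and angle between fresh1_c's own z axis and vertical below 0.06 rad)) and ((x of fresh2_c in the frame of station1 between -0.0016 and 0.002 m and y of fresh2_c in the frame of station1 between -0.0016 and 0.002 m and z of fresh2_c in the frame of station1 between -0.002 and 0.002 m and angle between the x axis of fresh2_c and the x axis of station1, either way round below 0.04 rad and angle between fresh2_c's own z axis and vertical below 0.06 rad) or (x of fresh2_c in the frame of station2 between -0.0016 and 0.002 m and y of fresh2_c in the frame of station2 between -0.0016 and 0.002 m and z of fresh2_c in the frame of station2 between -0.002 and 0.002 m and angle between the x axis of fresh2_c and the x axis of station2, either way round below 0.04 rad and angle between fresh2_c's own z axis and vertical below 0.06 rad) or (x of fresh2_c in the frame of station3 between -0.0016 and 0.002 m and y of fresh2_c in the frame of station3 between -0.0016 and 0.002 m and z of fresh2_c in the frame of station3 between -0.002 and 0.002 m and angle between the x axis of fresh2_c and the x axis of station3, either way round below 0.04 rad and angle between fresh2_c's own z axis and vertical below 0.06 rad)) and ((x of fresh3_c in the frame of station1 between -0.0016 and 0.002 m and y of fresh3_c in the frame of station1 between -0.0016 and 0.002 m and z of fresh3_c in the frame of station1 between -0.002 and 0.002 m and angle between the x axis of fresh3_c and the x axis of station1, either way round below 0.04 rad and angle between fresh3_c's own z axis and vertical below 0.06 rad) or (x of fresh3_c in the frame of station2 between -0.0016 and 0.002 m and y of fresh3_c in the frame of station2 between -0.0016 and 0.002 m and z of fresh3_c in the frame of station2 between -0.002 and 0.002 m and angle between the x axis of fresh3_c and the x axis of station2, either way round below 0.04 rad and angle between fresh3_c's own z axis and vertical below 0.06 rad) or (x of fresh3_c in the frame of station3 between -0.0016 and 0.002 m and y of fresh3_c in the frame of station3 between -0.0016 and 0.002 m and z of fresh3_c in the frame of station3 between -0.002 and 0.002 m and angle between the x axis of fresh3_c and the x axis of station3, either way round below 0.04 rad and angle between fresh3_c's own z axis and vertical below 0.06 rad))).
It fails at once if a bystander is moved more than 30 mm (distance of any of beaker, reagent, nut1, nut2, screwdriver, jar from where it was at the start of the episode above 0.03 m).
Of tested1, tested2, tested3 only 2 to 3 are there at a start; the rules pass over those that are not, and their reading is None.
Of fresh1, fresh2, fresh3 only 2 to 3 are there at a start; the rules pass over those that are not, and their reading is None.
At some moment in a run one of fresh1, fresh2, fresh3, tray may be knocked a few centimetres aside while the robot is not near it.
Once in a run the grip may slacken for a moment while it holds something.
It also fails if it takes over 210 s, if anything falls off the work surface, if the arm or the gripper's body presses on something with over 40 N, if the wrist force passes 120 N, or if a joint passes its speed limit or range.

## Working session

There is one attempt and no reset: what is moved stays moved. The work goes in short steps, Python scripts to look and compute and a tool call to move; the robot and the scene stay as the last step left them, time stands still between calls to the robot, and variables do not carry over. Pictures are saved under pics/ and viewed, at most 14 in all, crops included, and the job is handed in when it is done.

Besides the shell and the picture viewer there is one more tool, called after "Emit:" as name(argument=value, ...), one argument or row to a line, values as JSON. send_rows: Moves the arm, as the interface text tells. Its arguments: {"type":"object","properties":{"series":{"type":"array","items":{"type":"array","items":{"type":"number"}}},"claw":{"type":"number"}},"required":["series"]}

```bash
mkdir -p pics; ls; cat > h.py <<'E'
import numpy as np, cv2
from rig import monitor, cams, job
from scipy.spatial.transform import Rotation as R
def snap(n,f):
    s=monitor.sense(); d=cams.snapshot(n)
    cv2.imwrite('pics/'+f,d['pixels'][:,:,::-1])
    if n=='wrist':
        T=np.eye(4);T[:3,:3]=R.from_rotvec(s['tcp_rot']).as_matrix();T[:3,3]=s['tcp_pos']
        d['T']=T@np.array(d['hand_eye'])
    d['T']=np.array(d['T'])
    d['fish']=n=='wrist'
    np.save('pics/'+f[:-4]+'.npy',d,allow_pickle=True)
    return d
def load(f): return np.load('pics/'+f+'.npy',allow_pickle=True).item()
def f_(d): return 240/np.tan(np.radians(d['fov_y']/2))
def pt(d,u,v,z):
    x,y=(u-d['cx'])/f_(d),(v-d['cy'])/f_(d)
    if d['fish']:
        r=np.hypot(x,y); k=np.sin(r)/max(r,1e-9); ray=np.array([x*k,y*k,np.cos(r)])
    else: ray=np.array([x,y,1.])
    w=d['T'][:3,:3]@ray; o=d['T'][:3,3]
    return (o+w*(z-o[2])/w[2]).round(4)
def px(d,p):
    c=d['T'][:3,:3].T@(np.array(p)-d['T'][:3,3])
    if d['fish']:
        r=np.hypot(c[0],c[1]); t=np.arctan2(r,c[2]); q=c[:2]/max(r,1e-9)*t
    else: q=c[:2]/c[2]
    return (q*f_(d)+[d['cx'],d['cy']]).round(1)
def st():
    s=monitor.sense(); print({k:np.round(s[k],4).tolist() for k in s})
E
python3 - <<'E'
from h import *
for n in('scene','side','wrist'):
    d=snap(n,n+'0.png');print(n,d['fov_y'],d['cx'],d['cy'],d['T'].round(3).tolist())
st()
E
```

```text
pics
scene 51.20176153542842 324.5806061344618 232.71724416763007 [[-0.7, 0.385, -0.602, 1.325], [0.714, 0.398, -0.576, 0.703], [0.018, -0.833, -0.554, 0.749], [0.0, 0.0, 0.0, 1.0]]
side 49.72180479790339 315.95228549380727 235.88782633464854 [[0.734, -0.356, 0.579, -0.183], [-0.679, -0.387, 0.623, -0.809], [0.002, -0.851, -0.526, 0.732], [0.0, 0.0, 0.0, 1.0]]
wrist 65.70646984690485 319.35982197115595 236.28478071235344 [[0.235, 0.932, 0.277, 0.053], [0.972, -0.225, -0.068, 0.527], [-0.001, 0.285, -0.958, 0.374], [0.0, 0.0, 0.0, 1.0]]
{'t': 0.15, 'joint_positions': [1.1947, 0.2912, -0.154, 1.1267, 0.0, 1.4315], 'qvel': [-0.0008, -0.0018, 0.002, -0.0002, 0.0016, -0.0009], 'effort': [0.001, -53.7368, 33.1522, 0.0114, -0.0002, -0.0], 'tcp_pos': [0.123, 0.51, 0.2448], 'tcp_rot': [-0.3711, -3.1193, 0.0016], 'force': [-1.1825, 1.1606, 0.2482], 'torque': [0.0537, 0.0311, 0.0444], 'grasp_force': 0.0, 'grip_width': 1.001}
```

View pics/scene0.png

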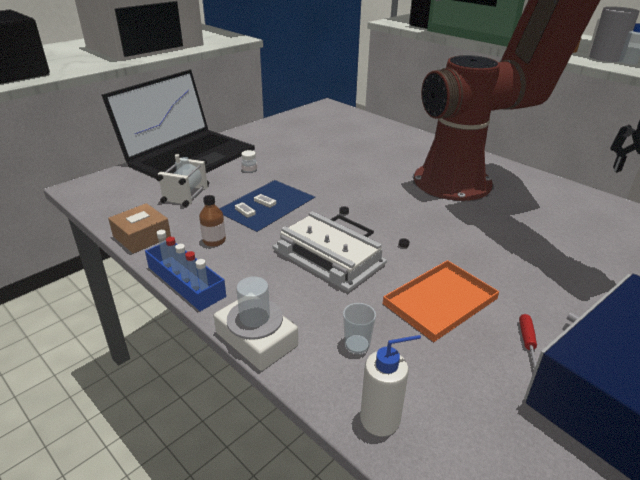

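View pics/side0.png

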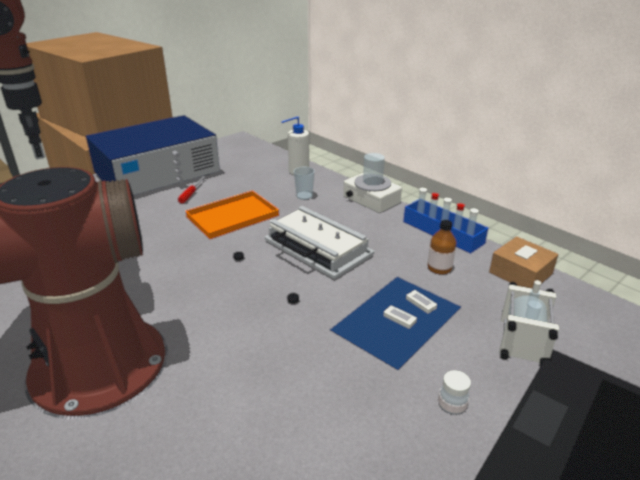

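View pics/wrist0.png

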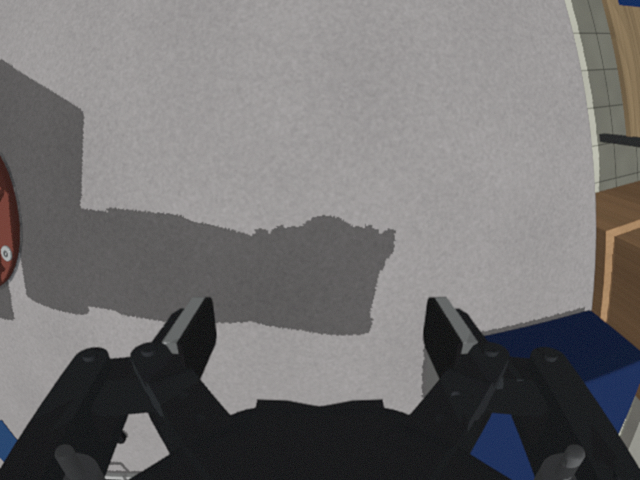

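The scene shows two fresh carriers at (245,209) and (265,200), the tray around (441,298), and the fixture with its lid shut, the handle running from (334,215) to (372,233). Next I'll enlarge the fixture.

```bash
python3 - <<'E'
from h import *
a=cv2.imread('pics/scene0.png')[200:300,265:395]; b=cv2.imread('pics/side0.png')[200:285,255:385]
A=cv2.resize(a,None,fx=6,fy=6,interpolation=2)[:600]
im=np.vstack([cv2.resize(a,None,fx=3.2,fy=3.2,interpolation=2),cv2.resize(b,None,fx=3.2,fy=3.2,interpolation=2)])
cv2.imwrite('pics/c1.png',im);print(im.shape)
s=load('scene0');d=load('side0')
for p in [(410,300),(441,264),(498,293),(433,336),(384,296)]:print('tray',pt(s,*p,.022 if p[0]!=410 else 0))
for p in [(187,211),(255,194),(279,211),(213,235)]:print('tray side',pt(d,*p,.022))
for p in [(245,209),(265,200)]:print('fresh',pt(s,*p,.015))
for p in [(400,316),(421,301)]:print('freshside',pt(d,*p,.015))
for n,p in dict(nut1=(344,210),nut2=(404,243),beaker=(358,345),reag=(212,240),jar=(248,168),sd=(530,335)).items():print(n,pt(s,*p,.005))
E
```

```text
(592, 416, 3)
tray [0.5675 0.2501 0.    ]
tray [0.4294 0.2376 0.022 ]
tray [0.4288 0.3879 0.022 ]
tray [0.6453 0.3612 0.022 ]
tray [0.6201 0.215  0.022 ]
tray side [0.4207 0.3773 0.022 ]
tray side [0.6256 0.3317 0.022 ]
tray side [0.6119 0.2016 0.022 ]
tray side [0.403 0.218 0.022]
fresh [ 0.6021 -0.3023  0.015 ]
fresh [ 0.5285 -0.3024  0.015 ]
freshside [ 0.518  -0.3144  0.015 ]
freshside [ 0.5908 -0.3135  0.015 ]
nut1 [ 0.3908 -0.1148  0.005 ]
nut2 [0.4009 0.1076 0.005 ]
beaker [0.7586 0.2611 0.005 ]
reag [ 0.7514 -0.2509  0.005 ]
jar [ 0.4217 -0.5179  0.005 ]
sd [0.4828 0.4936 0.005 ]
```

View pics/c1.png

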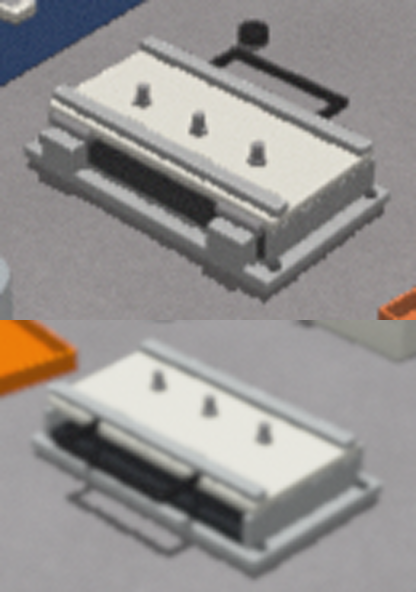

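The enlarged crop shows the handle bar ends at scene (338.4,215.0) and (371.3,232.2), and side (311.3,271.9) and (277.5,255.3). I'll triangulate them.

```bash
python3 - <<'E'
from h import *
s=load('scene0');d=load('side0')
from scipy.optimize import least_squares
def tri(a,b):
    r=least_squares(lambda p:np.r_[px(s,p)-a,px(d,p)-b],[.5,0,.05],diff_step=1e-3);return r.x.round(4),r.fun.round(1)
print(tri((338.4,215),(311.3,271.9)));print(tri((371.3,232.2),(277.5,255.3)))
# lid bolts (scene order = side reversed)
sc=[(142,95),(198,125),(257,155)];si=[(264,435),(210,407),(158,380)]
for a,b in zip(sc,si):print(tri((265+a[0]/3.2,200+a[1]/3.2),(255+b[0]/3.2,200+b[1]/3.2-100)))
E
```

```text
(array([0.5026, 0.    , 0.0428]), array([  9.7,  14.5, -14.9, -24.1]))
(array([0.4409, 0.    , 0.0493]), array([ -7.5, -13.6,  -0.8,  -0.2]))
(array([0.6215, 0.    , 0.0426]), array([ 5.8, 18.5, -6.2, -5.1]))
(array([0.5862, 0.    , 0.0528]), array([-1.4, -0.1,  0.8,  5. ]))
(array([0.5565, 0.    , 0.0623]), array([-11.4, -17.2,   8.3,  14.3]))
```

```bash
python3 - <<'E'
from h import *
s=load('scene0');d=load('side0')
from scipy.optimize import least_squares
def tri(a,b):
    r=least_squares(lambda p:np.r_[px(s,p+[0,1,0])-a,px(d,p+[0,1,0])-b],[.5,-1.05,.05],diff_step=1e-2);return (r.x+[0,1,0]).round(4),r.fun.round(1)
print(tri((338.4,215),(311.3,271.9)));print(tri((371.3,232.2),(277.5,255.3)))
sc=[(142,95),(198,125),(257,155)];si=[(264,435),(210,407),(158,380)]
for a,b in zip(sc,si):print(tri((265+a[0]/3.2,200+a[1]/3.2),(255+b[0]/3.2,200+b[1]/3.2-100)))
E
```

```text
(array([ 0.4653, -0.0832,  0.0331]), array([-3.9,  0.2, -3.4, -0.2]))
(array([0.4574, 0.031 , 0.0261]), array([-3.1,  0.7, -3.2, -0.1]))
(array([ 0.5942, -0.049 ,  0.0608]), array([-0.1,  0. , -0.1, -0. ]))
(array([0.5924, 0.0101, 0.0607]), array([-0.2, -0.1, -0.1, -0.1]))
(array([0.5899, 0.0689, 0.0614]), array([-0.1, -0. , -0.1, -0.1]))
```

```bash
python3 - <<'E'
from h import *
s=load('scene0');d=load('side0')
print(s['T'][:3,3],f_(s))
for z in(.045,.06):
  for x in(.44,.46,.48,.5):
    a=[px(s,(x+e[0],.01+e[1],z)) for e in((.002,-.055),(-.002,.055))];b=[px(d,(x+e[0],.01+e[1],z)) for e in((.002,-.055),(-.002,.055))]
    print(z,x,*a,*b)
E
```

```text
[1.32481603 0.70277704 0.74906276] 500.8988811626495
0.045 0.44 [350.8 213.7] [383.6 229.2] [289.4 264.4] [259.  246.1]
0.045 0.46 [345.8 216.4] [378.7 232.2] [295.9 261.1] [265.4 243.1]
0.045 0.48 [340.7 219.1] [373.7 235.2] [302.3 257.8] [271.8 240.2]
0.045 0.5 [335.5 222. ] [368.6 238.3] [308.6 254.6] [278.  237.3]
0.06 0.44 [351.1 208.9] [384.1 224.3] [289.2 259. ] [258.6 240.9]
0.06 0.46 [346.  211.6] [379.2 227.2] [295.8 255.8] [265.1 237.9]
0.06 0.48 [340.9 214.3] [374.1 230.3] [302.2 252.5] [271.5 235. ]
0.06 0.5 [335.7 217.1] [369.  233.3] [308.6 249.4] [277.8 232.2]
```

The bolts triangulate cleanly: yaw ≈ 2.1°, station 2 at y ≈ 0.010. The grey bar in the side view is the handle's shadow. The real handle is near (0.483, 0.010, 0.055). I'll move above it for a close look.

Emit:
send_rows(
  series=[
    [12.6,-16.7,1.9,0,0,-24.8],
    [12.6,-16.7,1.9,0,0,-24.8],
    [12.6,-16.7,1.9,0,0,-24.8],
    [12.6,-16.7,1.9,0,0,-24.8],
    [12.6,-16.7,1.9,0,0,-24.8],
  ],
  claw=0.55,
)

```text
t: 0.65
tcp_pos: [0.2512, 0.3403, 0.2647]
tcp_rot: [1.038, 2.964, -0.001]
force: [-0.4, 0.4, 0.1]
grip_width: 0.449
grasp_force: 0.0
```

Emit:
send_rows(
  series=[
    [12.6,-16.7,1.9,0,0,-24.8],
    [12.6,-16.7,1.9,0,0,-24.8],
    [12.6,-16.7,1.9,0,0,-24.8],
    [12.6,-16.7,1.9,0,0,-24.8],
    [12.6,-16.7,1.9,0,0,-24.8],
  ],
)

```text
t: 1.15
tcp_pos: [0.3778, 0.1734, 0.2836]
tcp_rot: [1.65, 2.671, 0.0]
force: [-0.4, 0.4, -0.4]
grip_width: 0.453
grasp_force: 0.0
```

Emit:
send_rows(
  series=[
    [12.0,-16.7,1.9,0,0,-24.8],
    [12.0,-16.7,1.9,0,0,-24.8],
    [12.0,-16.7,1.9,0,0,-24.8],
    [12.0,-16.7,1.9,0,0,-24.8],
    [12.0,-16.7,1.9,0,0,-24.8],
  ],
)

```text
t: 1.65
tcp_pos: [0.4979, 0.0062, 0.302]
tcp_rot: [2.185, 2.256, 0.0]
force: [0.6, 0.4, -0.1]
grip_width: 0.449
grasp_force: 0.0
```

```bash
python3 - <<'E'
from h import *
d=snap('wrist','w1.png');st();print(px(d,(.483,.01,.055)))
E
```

```text
{'t': 1.7, 'joint_positions': [-0.1323, 0.2116, -0.1103, 1.2491, -0.0002, 1.4057], 'qvel': [0.0587, -0.0353, -0.0567, 0.0042, 0.0116, 0.0387], 'effort': [-0.4736, -49.562, 33.9809, 0.3349, 0.0086, -0.2021], 'tcp_pos': [0.4969, 0.0074, 0.3017], 'tcp_rot': [-2.1846, -2.2576, 0.0004], 'force': [-0.5492, 0.2744, -0.5564], 'torque': [-0.0285, 0.0205, 0.1231], 'grasp_force': 0.0, 'grip_width': 0.4493}
[304.2 195.4]
```

View pics/w1.png

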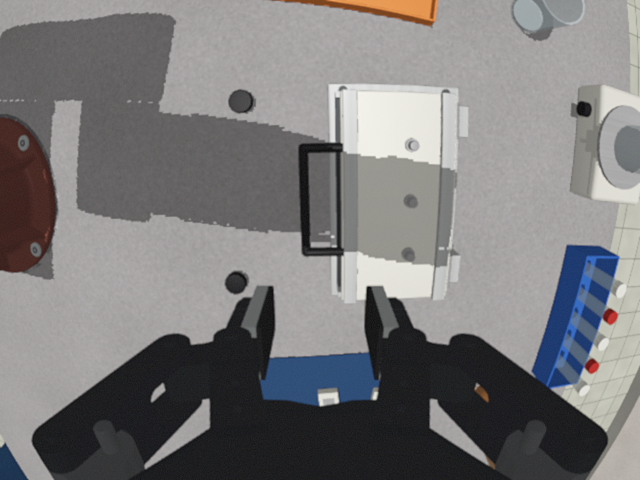

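```bash
cat >> h.py <<'E'
from scipy.optimize import least_squares
def tri(*ob):
    r=least_squares(lambda p:np.concatenate([px(d,p+[0,1,0])-c for d,c in ob]),[.5,-1.05,.05],diff_step=1e-2)
    return (r.x+[0,1,0]).round(4),r.fun.round(1)
E
python3 - <<'E'
from h import *
s=load('scene0');w=load('w1')
print(tri((s,(338.4,215)),(w,(306.5,252))));print(tri((s,(371.3,232.2)),(w,(303,147))))
for b in [(407,253),(410,201),(413,144)]:print('bolt',pt(w,*b,.061))
for b in [(306.5,252),(305,200),(303,147)]:print('bar',pt(w,*b,.055))
for b in [(336,86),(343,298)]:print('front',pt(w,*b,.05))
E
```

```text
(array([ 0.4869, -0.0503,  0.0578]), array([-0.2,  0. ,  0.1,  0. ]))
(array([0.4805, 0.0593, 0.0526]), array([0.2, 0. , 0. , 0.1]))
bolt [ 0.5945 -0.0473  0.061 ]
bolt [0.5922 0.0094 0.061 ]
bolt [0.5909 0.0683 0.061 ]
bar [ 0.4867 -0.0512  0.055 ]
bar [0.4839 0.0052 0.055 ]
bar [0.4806 0.0596 0.055 ]
front [0.5117 0.1231 0.05  ]
front [ 0.5292 -0.1071  0.05  ]
```

Emit:
send_rows(
  series=[
    [-1.3,-0.3,-15,0,0,0.5],
    [-1.3,-0.3,-15,0,0,0.5],
    [-1.3,-0.3,-15,0,0,0.5],
    [-1.3,-0.3,-15,0,0,0.5],
    [-1.3,-0.3,-15,0,0,0.5],
  ],
  claw=0.72,
)

```text
t: 2.2
tcp_pos: [0.4818, 0.0075, 0.153]
tcp_rot: [-2.169, -2.271, 0.001]
force: [0.4, -1.0, 1.1]
grip_width: 0.281
grasp_force: 0.0
```

```bash
python3 - <<'E'
from h import *
d=snap('wrist','w2.png');st()
i=cv2.imread('pics/w2.png');cv2.imwrite('pics/w2c.png',i[80:400,150:470])
E
```

```text
{'t': 2.25, 'joint_positions': [-0.1369, 0.2862, -0.4157, 0.8669, 0.0002, 1.3885], 'qvel': [-0.0081, -0.0149, 0.028, -0.007, -0.0011, -0.0028], 'effort': [0.0827, -47.4717, 27.1947, 0.0671, 0.0049, 0.0081], 'tcp_pos': [0.4833, 0.0071, 0.1544], 'tcp_rot': [2.1694, 2.2702, 0.0021], 'force': [0.0808, 0.3876, 0.2693], 'torque': [-0.0417, 0.0059, -0.0872], 'grasp_force': 0.0, 'grip_width': 0.2782}
```

View pics/w2c.png

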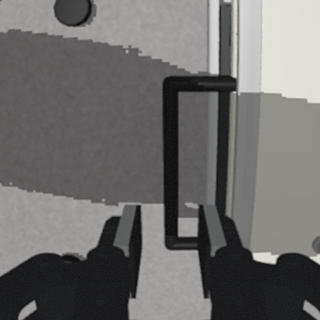

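The bar sits midway between the pads (crop column 171, pad edges at 137 and 203). I'll lower and close.

Emit:
send_rows(
  series=[
    [0,-0.2,-5,0,0,0],
    [0,-0.2,-8,0,0,0],
    [0,-0.2,-10.2,0,0,0],
    [0,-0.2,-10.2,0,0,0],
    [0,-0.2,-10.2,0,0,0],
  ],
)

```text
t: 2.75
tcp_pos: [0.4841, 0.0044, 0.0524]
tcp_rot: [2.17, 2.269, 0.003]
force: [-0.3, 0.1, 0.3]
grip_width: 0.278
grasp_force: 0.0
```

Emit:
send_rows(
  series=[
    [0,0,0,0,0,0],
    [0,0,0,0,0,0],
    [0,0,0,0,0,0],
    [0,0,0,0,0,0],
    [0,0,0,0,0,0],
  ],
  claw=1.0,
)

```text
t: 3.25
tcp_pos: [0.4825, 0.0042, 0.0525]
tcp_rot: [2.171, 2.269, 0.001]
force: [-5.5, 0.5, 13.5]
grip_width: 0.095
grasp_force: 58.7
```

```bash
python3 - <<'E'
from h import *
st();d=load('w2')
print(pt(d,321,162,.055),pt(d,323,322,.055))
h=np.array([.4836,.0043,.055]);r=np.hypot(.16,.008);a0=np.arctan2(.008,.16)
for t in np.arange(0,2.0,.15):
    a=a0+t; print(round(t,2),np.round([100*(-r*np.cos(a)+.16),100*(r*np.sin(a)-.008)],2))
E
```

```text
{'t': 3.25, 'joint_positions': [-0.1426, 0.4175, -0.5442, 0.6078, -0.0005, 1.3838], 'qvel': [-0.0009, -0.0009, 0.0012, 0.0006, 0.0004, 0.0001], 'effort': [0.0816, -48.4653, 25.0272, -2.818, 0.4248, 0.0933], 'tcp_pos': [0.4825, 0.0042, 0.0525], 'tcp_rot': [2.1707, 2.2692, 0.0006], 'force': [-5.4596, 0.4889, 13.531], 'torque': [-0.0791, 1.4408, 0.1177], 'grasp_force': 58.7049, 'grip_width': 0.0954}
[0.4808 0.0596 0.055 ] [ 0.4873 -0.0496  0.055 ]
0.0 [0. 0.]
0.15 [0.3  2.38]
0.3 [0.95 4.69]
0.45 [1.94 6.88]
0.6 [3.25 8.89]
0.75 [ 4.84 10.69]
0.9 [ 6.68 12.23]
1.05 [ 8.73 13.48]
1.2 [10.95 14.4 ]
1.35 [13.28 14.99]
1.5 [15.67 15.22]
1.65 [18.06 15.09]
1.8 [20.41 14.6 ]
1.95 [22.67 13.77]
```

Emit:
send_rows(
  series=[
    [0.3,0,2.4,0,0,0],
    [0.95,0.05,4.7,0,0,0],
    [1.95,0.1,6.9,0,0,0],
    [3.25,0.15,8.9,0,0,0],
    [4.85,0.2,10.7,0,0,0],
  ],
)

```text
t: 3.75
tcp_pos: [0.5277, 0.0065, 0.1595]
tcp_rot: [-2.169, -2.268, 0.006]
force: [-12.6, 0.6, 7.7]
grip_width: 0.092
grasp_force: 59.3
```

Emit:
send_rows(
  series=[
    [1.85,0.1,1.55,0,0,0],
    [3.9,0.2,2.8,0,0,0],
    [6.1,0.3,3.7,0,0,0],
    [8.45,0.4,4.3,0,0,0],
    [10.8,0.5,4.5,0,0,0],
  ],
)

```text
t: 4.25
tcp_pos: [0.6397, 0.0123, 0.2057]
tcp_rot: [2.17, 2.27, 0.004]
force: [-1.1, 3.1, -0.8]
grip_width: 0.09
grasp_force: 62.1
```

Emit:
send_rows(
  series=[
    [2.4,0.1,-0.15,0,0,0],
    [4.7,0.2,-0.6,0,0,0],
    [6.0,0.25,-1.0,0,0,0],
    [6.0,0.25,-1.0,0,0,0],
    [6.0,0.25,-1.0,0,0,0],
  ],
)

```text
t: 4.75
tcp_pos: [0.6995, 0.0153, 0.1944]
tcp_rot: [2.17, 2.271, 0.005]
force: [-0.3, 5.3, 0.6]
grip_width: 0.088
grasp_force: 63.5
```

```bash
python3 - <<'E'
from h import *
st();d=snap('scene','s2.png');d=snap('side','d2.png')
a=cv2.imread('pics/s2.png')[120:320,200:480];b=cv2.imread('pics/d2.png')[120:320,200:480]
cv2.imwrite('pics/c2.png',np.hstack([cv2.resize(a,(400,286)),cv2.resize(b,(400,286))]))
E
```

```text
{'t': 4.75, 'joint_positions': [-0.0835, 0.6596, 0.3069, 1.2159, 0.0022, 1.442], 'qvel': [-0.0015, -0.0108, -0.0133, -0.0006, -0.0014, -0.0005], 'effort': [-3.6978, -76.7027, 34.3642, -0.4597, -1.5582, 0.0085], 'tcp_pos': [0.6995, 0.0153, 0.1944], 'tcp_rot': [2.1703, 2.2709, 0.0048], 'force': [-0.2953, 5.3387, 0.5905], 'torque': [1.065, 0.1554, 0.0018], 'grasp_force': 63.5375, 'grip_width': 0.0879}
```

View pics/c2.png

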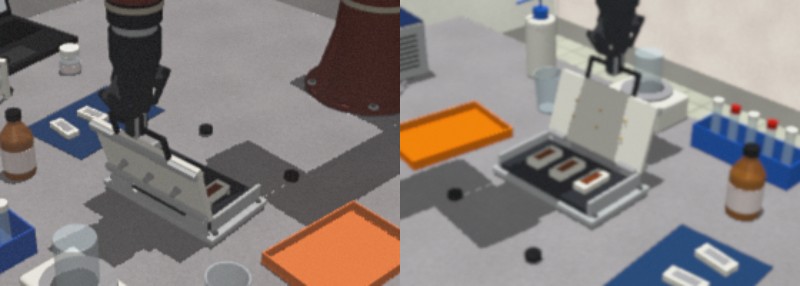

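The lid is past upright, with three brown carriers in the stations and two fresh ones on the mat. I'll release and retreat to a viewing pose.

Emit:
send_rows(
  series=[
    [0,0,0,0,0,0],
    [0,0,0,0,0,0],
    [0,0,0,0,0,0],
    [0,0,5,0,0,0],
    [0,0,9,0,0,0],
  ],
  claw=0.6,
)

```text
t: 5.35
tcp_pos: [0.6979, 0.0137, 0.2838]
tcp_rot: [-2.172, -2.269, 0.001]
force: [2.2, -0.3, 0.8]
grip_width: 0.398
grasp_force: 0.0
```

Emit:
send_rows(
  series=[
    [-8,0,2,0,0,42.5],
    [-8,0,2,0,0,42.5],
    [-8,0,2,0,0,42.5],
    [-8,0,2,0,0,42.5],
    [-8,0,2,0,0,42.5],
  ],
)

```text
t: 5.85
tcp_pos: [0.6184, 0.0136, 0.3032]
tcp_rot: [1.193, 2.905, 0.0]
force: [-0.2, -0.5, -1.0]
grip_width: 0.399
grasp_force: 0.0
```

Emit:
send_rows(
  series=[
    [-5,-0.5,-4,0,0,42.5],
    [-5,-0.5,-4,0,0,42.5],
    [-5,-0.5,-4,0,0,42.5],
    [-5,-0.5,-4,0,0,42.5],
    [-5,-0.5,-4,0,0,42.5],
  ],
)

```text
t: 6.35
tcp_pos: [0.5685, 0.0086, 0.2628]
tcp_rot: [0.059, 3.141, -0.0]
force: [-0.4, 0.1, 0.0]
grip_width: 0.4
grasp_force: 0.0
```

Emit:
send_rows(
  series=[
    [0,0,0,0,0,5.2],
    [0,0,0,0,0,5.2],
    [0,0,0,0,0,5.2],
  ],
)

```text
t: 6.65
tcp_pos: [0.5687, 0.0087, 0.2626]
tcp_rot: [-0.07, 3.14, -0.0]
force: [-0.5, -0.2, -0.8]
grip_width: 0.403
grasp_force: 0.0
```

```bash
python3 - <<'E'
from h import *
d=snap('wrist','w3.png');st()
E
```

```text
{'t': 6.7, 'joint_positions': [-0.1131, 0.3662, 0.0006, 1.2049, -0.0, -0.158], 'qvel': [-0.0003, 0.003, -0.0003, -0.0015, 0.0005, -0.0095], 'effort': [-0.0145, -59.5562, 33.8537, 0.007, -0.0035, -0.0409], 'tcp_pos': [0.5687, 0.0088, 0.2625], 'tcp_rot': [-0.0706, 3.1406, -0.0001], 'force': [-0.3285, -0.7196, 0.2358], 'torque': [-0.0226, -0.0228, -0.0003], 'grasp_force': 0.0, 'grip_width': 0.4007}
```

View pics/w3.png

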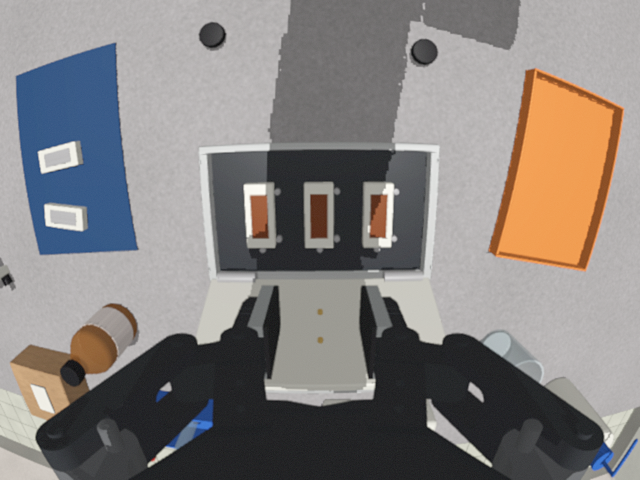

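The wrist view shows the brown windows near (259,216), (318,216) and (378,216), the fresh carriers at (60,157) and (66,217), and the tray on the right. I'll measure with contours.

```bash
cat >> h.py <<'E'
def rects(d,mask,z,amin=60,roi=None):
    m=mask.astype(np.uint8)
    if roi: k=np.zeros_like(m);k[roi[1]:roi[3],roi[0]:roi[2]]=1;m=m*k
    out=[]
    for c in cv2.findContours(m,cv2.RETR_EXTERNAL,cv2.CHAIN_APPROX_NONE)[0]:
        if cv2.contourArea(c)<amin: continue
        P=np.array([pt(d,*q,z)[:2] for q in c[:,0].astype(float)],np.float32)
        (x,y),(w,h),a=cv2.minAreaRect(P*1000)
        if w<h: w,h,a=h,w,a+90
        out.append((round(x,1),round(y,1),round(w,1),round(h,1),round((a+90)%180-90,1)))
    return out
def hsv(d): return cv2.cvtColor(d['pixels'],cv2.COLOR_RGB2HSV).astype(int)
E
python3 - <<'E'
from h import *
d=load('w3');H=hsv(d);h,s,v=H[...,0],H[...,1],H[...,2]
print('brown',rects(d,(h<15)&(s>110)&(v>40),.042,roi=(230,170,410,260)))
print('carrier white+brown',rects(d,((s<60)&(v>95))|((h<15)&(s>110)),.042,roi=(235,175,400,257)))
print('fresh',rects(d,(s<60)&(v>110),.015,roi=(25,130,110,240)))
print('tray',rects(d,(h<18)&(s>150)&(v>90),.022,amin=2000))
st_=[(277,191),(337,191),(396.5,191),(279,239),(337,239),(394,239),(263,251),(320,251),(377,250)]
for p in st_:print(p,pt(d,*p,.038))
for p in [(208,152),(434,152),(214,270),(427,270)]:print('wall',pt(d,*p,.046))
i=d['pixels'][130:290,190:450,::-1];cv2.imwrite('pics/c3.png',cv2.resize(i,None,fx=3,fy=3,interpolation=cv2.INTER_CUBIC))
E
```

```text
brown [(583.4, -49.6, 41.3, 14.9, 2.6), (577.4, 66.1, 41.2, 14.8, 3.0), (580.6, 8.2, 41.9, 14.8, 2.8)]
carrier white+brown [(581.4, 11.1, 69.1, 34.2, 3.2), (575.3, 68.3, 76.5, 35.7, 3.1), (581.0, -47.1, 77.4, 36.0, 3.4)]
fresh [(597.2, -306.5, 73.4, 32.7, 86.3), (593.3, -370.5, 79.3, 20.5, -11.0), (523.2, -307.4, 73.9, 30.2, -82.2)]
tray [(520.6, 292.5, 217.4, 159.1, -6.6)]
(277, 191) [ 0.5581 -0.0329  0.038 ]
(337, 191) [0.5557 0.025  0.038 ]
(396.5, 191) [0.5525 0.0832 0.038 ]
(279, 239) [ 0.6065 -0.0301  0.038 ]
(337, 239) [0.604  0.0277 0.038 ]
(394, 239) [0.6014 0.0853 0.038 ]
(263, 251) [ 0.62   -0.0463  0.038 ]
(320, 251) [0.6173 0.0113 0.038 ]
(377, 250) [0.6138 0.0689 0.038 ]
wall [ 0.5207 -0.0995  0.046 ]
wall [0.511  0.1153 0.046 ]
wall [ 0.6404 -0.0967  0.046 ]
wall [0.6308 0.1222 0.046 ]
```

View pics/c3.png

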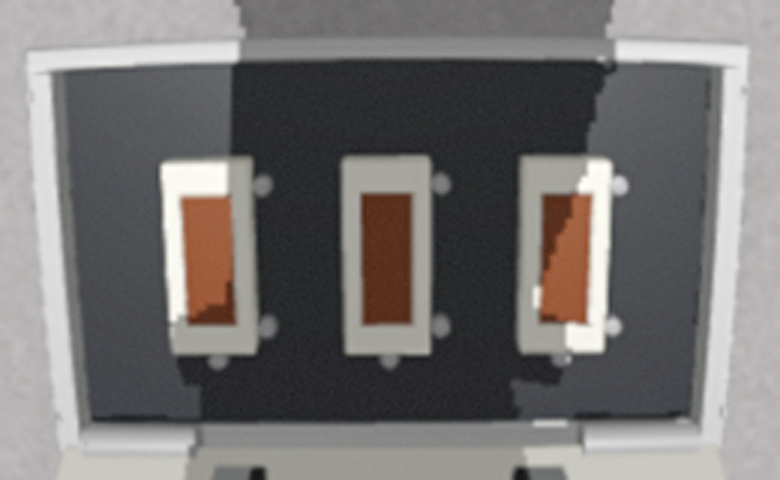

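The fixture yaw is about 2.9°, and the brown windows sit at (577.4,66.1), (580.6,8.2) and (583.4,−49.6) mm. I'll pick up the one in station 1.

Emit:
send_rows(
  series=[
    [0.9,5.7,-14.2,0,0,0.3],
    [0.9,5.7,-14.2,0,0,0.3],
    [0.9,5.7,-14.2,0,0,0.3],
    [0.9,5.7,-14.2,0,0,0.3],
    [0.9,5.7,-14.2,0,0,0.3],
  ],
  claw=0.5,
)

```text
t: 7.2
tcp_pos: [0.5771, 0.066, 0.12]
tcp_rot: [0.083, -3.139, 0.0]
force: [0.3, -0.3, 0.6]
grip_width: 0.499
grasp_force: 0.0
```

Emit:
send_rows(
  series=[
    [0,0,-3.5,0,0,0],
    [0,0,-6,0,0,0],
    [0,0,-7.3,0,0,0],
    [0,0,-7.3,0,0,0],
  ],
)

```text
t: 7.6
tcp_pos: [0.5779, 0.0652, 0.0476]
tcp_rot: [0.081, -3.14, 0.0]
force: [0.1, 0.0, -0.1]
grip_width: 0.501
grasp_force: 0.0
```

Emit:
send_rows(
  series=[
    [0,0,0,0,0,0],
    [0,0,0,0,0,0],
    [0,0,0,0,0,0],
    [0,0,0,0,0,0],
  ],
  claw=1.0,
)

```text
t: 8.0
tcp_pos: [0.5791, 0.0656, 0.0494]
tcp_rot: [-0.083, 3.137, -0.001]
force: [-1.1, -1.1, 7.0]
grip_width: 0.305
grasp_force: 59.9
```

Emit:
send_rows(
  series=[
    [0,0,4,0,0,0],
    [0,0,8,0,0,0],
    [-2,5,8,0,0,-3],
    [-4,10,8,0,0,-9.5],
    [-5,14,8,0,0,-9.5],
  ],
)

```text
t: 8.5
tcp_pos: [0.5274, 0.2071, 0.129]
tcp_rot: [0.185, 3.134, 0.001]
force: [0.6, -0.3, -1.2]
grip_width: 0.303
grasp_force: 59.4
```

Emit:
send_rows(
  series=[
    [-2,4.5,0,0,0,0],
    [-4,8.5,0,0,0,0],
    [-5.7,12.2,0,0,0,0],
    [-5.7,12.2,0,0,0,0],
    [-5.7,12.2,0,0,0,0],
  ],
)

```text
t: 9.0
tcp_pos: [0.4707, 0.3288, 0.1283]
tcp_rot: [0.174, 3.135, 0.001]
force: [-0.0, -1.7, -0.8]
grip_width: 0.308
grasp_force: 59.4
```

```bash
python3 - <<'E'
from h import *
st();d=snap('wrist','w4.png')
E
```

```text
{'t': 9.0, 'joint_positions': [0.4826, 0.4698, -0.2069, 0.8926, -0.0003, 0.5934], 'qvel': [-0.0399, 0.0016, -0.0072, -0.0043, -0.0038, -0.0065], 'effort': [2.2885, -62.6972, 30.214, 0.0292, 0.1826, 0.1348], 'tcp_pos': [0.4707, 0.3288, 0.1283], 'tcp_rot': [0.1739, 3.1354, 0.0008], 'force': [-0.0176, -1.7182, -0.8006], 'torque': [-0.0121, -0.0478, 0.0152], 'grasp_force': 59.4045, 'grip_width': 0.3082}
```

View pics/w4.png

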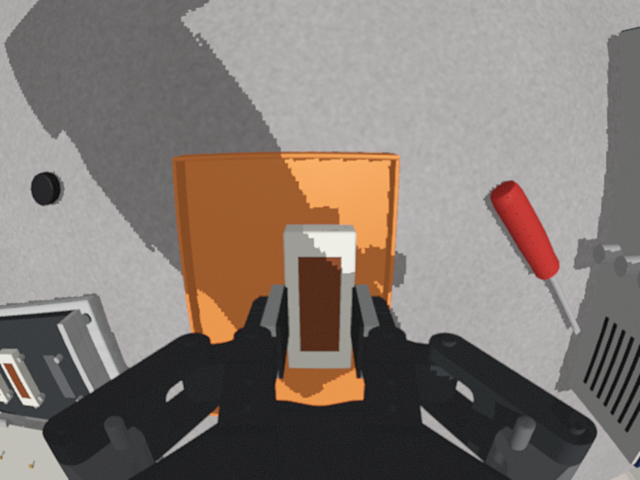

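The carrier is held level. The tray's near corners are at (175,157) and (398,155). I'll check those against the tray estimate.

```bash
python3 - <<'E'
from h import *
d=load('w4');print(pt(d,175,157,.022),pt(d,398,155,.022))
u=np.array([.9934,-.1149]);v=np.array([.1149,.9934]);c=np.array([.5225,.292])
print(c-.11*u-.075*v,c-.11*u+.075*v)
E
```

```text
[0.4038 0.2402 0.022 ] [0.4206 0.3848 0.022 ]
[0.4046085 0.230134 ] [0.4218435 0.379144 ]
```

Emit:
send_rows(
  series=[
    [0,0.4,-4.5,0,0,0],
    [0,0.4,-8.5,0,0,0],
    [0,0.4,-10.2,0,0,0],
    [0,0.4,-10.4,0,0,0],
    [0,0.4,-10.4,0,0,0],
  ],
)

```text
t: 9.55
tcp_pos: [0.4714, 0.331, 0.0237]
tcp_rot: [0.18, 3.136, -0.0]
force: [-0.8, 0.9, -0.4]
grip_width: 0.302
grasp_force: 65.5
```

Emit:
send_rows(
  series=[
    [0,0,0,0,0,0],
    [0,0,0,0,0,0],
    [0,0,3,0,0,0],
    [0,0,7,0,0,0],
    [0,0,10,0,0,0],
  ],
  claw=0.57,
)

```text
t: 10.05
tcp_pos: [0.4713, 0.3322, 0.1263]
tcp_rot: [0.177, 3.135, 0.002]
force: [0.3, 0.0, 0.4]
grip_width: 0.428
grasp_force: 0.0
```

Emit:
send_rows(
  series=[
    [2.5,-4,0,0,0,9.5],
    [5,-8.5,0,0,0,9.5],
    [7,-13,0,0,0,9.5],
    [8,-18,0,0,0,9.5],
    [8,-22,0,0,0,9.5],
  ],
  claw=0.5,
)

```text
t: 10.55
tcp_pos: [0.5523, 0.1096, 0.1244]
tcp_rot: [-0.082, 3.138, -0.0]
force: [-0.4, -0.3, -0.0]
grip_width: 0.502
grasp_force: 0.0
```

Emit:
send_rows(
  series=[
    [1.5,-5,0,0,0,0],
    [2.9,-10.2,0,0,0,0],
    [2.9,-10.2,-3,0,0,0],
    [2.9,-10.2,-6,0,0,0],
    [2.9,-10.2,-7.5,0,0,0],
  ],
)

```text
t: 11.05
tcp_pos: [0.5789, 0.009, 0.047]
tcp_rot: [0.081, -3.139, -0.0]
force: [-0.4, -0.3, -0.0]
grip_width: 0.501
grasp_force: 0.0
```

Emit:
send_rows(
  series=[
    [0,0,0,0,0,0],
    [0,0,0,0,0,0],
    [0,0,0,0,0,0],
    [0,0,0,0,0,0],
  ],
  claw=1.0,
)

```text
t: 11.45
tcp_pos: [0.5791, 0.0091, 0.0492]
tcp_rot: [0.083, -3.139, 0.003]
force: [-3.2, -3.9, -5.0]
grip_width: 0.3
grasp_force: 59.7
```

Emit:
send_rows(
  series=[
    [0,0,4,0,0,0],
    [0,0,8,0,0,0],
    [0,4.5,8,0,0,-3],
    [0,9,8,0,0,-9.5],
    [0,14,8,0,0,-9.5],
  ],
)

```text
t: 11.95
tcp_pos: [0.5807, 0.1512, 0.131]
tcp_rot: [0.185, 3.132, 0.001]
force: [1.3, -0.0, -0.8]
grip_width: 0.303
grasp_force: 60.3
```

Emit:
send_rows(
  series=[
    [0,4.5,0,0,0,0],
    [-0.2,9,0,0,0,0],
    [-0.3,13,0,0,0,0],
    [-0.3,14.2,0,0,0,0],
    [-0.3,14.2,0,0,0,0],
  ],
)

```text
t: 12.45
tcp_pos: [0.5767, 0.294, 0.1297]
tcp_rot: [0.172, 3.135, 0.002]
force: [-1.2, 0.0, -0.9]
grip_width: 0.302
grasp_force: 60.3
```

Emit:
send_rows(
  series=[
    [0,0,-4.5,0,0,0],
    [0,0,-8.5,0,0,0],
    [0,0,-10,0,0,0],
    [0,0,-10.4,0,0,0],
    [0,0,-10.4,0,0,0],
  ],
)

```text
t: 12.95
tcp_pos: [0.5775, 0.2913, 0.0254]
tcp_rot: [0.179, 3.136, 0.0]
force: [0.4, 0.4, 0.1]
grip_width: 0.307
grasp_force: 60.3
```

Emit:
send_rows(
  series=[
    [0,0,0,0,0,0],
    [0,0,0,0,0,0],
    [0,0,3,0,0,0],
    [0,0,7,0,0,0],
    [0,0,10,0,0,0],
  ],
  claw=0.57,
)

```text
t: 13.45
tcp_pos: [0.5775, 0.2922, 0.1277]
tcp_rot: [0.177, 3.134, 0.002]
force: [0.8, 0.5, 0.7]
grip_width: 0.431
grasp_force: 0.0
```

Emit:
send_rows(
  series=[
    [0,-5,0,0,0,9.5],
    [0,-10,0,0,0,9.5],
    [0,-15,0,0,0,9.5],
    [0,-20,0,0,0,9.5],
    [0,-24.5,0,0,0,9.5],
  ],
  claw=0.5,
)

```text
t: 13.95
tcp_pos: [0.5771, 0.0448, 0.1258]
tcp_rot: [-0.083, 3.138, -0.001]
force: [1.4, 0.5, 0.2]
grip_width: 0.5
grasp_force: 0.0
```

Next I go to station 3 at (.5834,−.0496).

Emit:
send_rows(
  series=[
    [0.3,-5,0,0,0,0],
    [0.6,-9.6,0,0,0,0],
    [0.6,-9.6,-3,0,0,0],
    [0.6,-9.6,-6,0,0,0],
    [0.6,-9.6,-7.6,0,0,0],
  ],
)

```text
t: 14.45
tcp_pos: [0.5822, -0.0497, 0.0474]
tcp_rot: [0.081, -3.14, -0.0]
force: [-0.7, 0.1, -0.4]
grip_width: 0.5
grasp_force: 0.0
```

Emit:
send_rows(
  series=[
    [0,0,0,0,0,0],
    [0,0,0,0,0,0],
    [0,0,0,0,0,0],
    [0,0,0,0,0,0],
  ],
  claw=1.0,
)

```text
t: 14.85
tcp_pos: [0.5826, -0.0491, 0.0492]
tcp_rot: [-0.083, 3.14, -0.001]
force: [-3.4, -0.5, -0.4]
grip_width: 0.305
grasp_force: 59.9
```

Emit:
send_rows(
  series=[
    [0,0,4,0,0,0],
    [0,0,8,0,0,0],
    [-1,4.8,8,0,0,-3],
    [-2,9.5,8,0,0,-9.5],
    [-3,14,8,0,0,-9.5],
  ],
)

```text
t: 15.35
tcp_pos: [0.5536, 0.0925, 0.1301]
tcp_rot: [0.184, 3.132, 0.001]
force: [0.1, 0.4, -0.2]
grip_width: 0.304
grasp_force: 60.1
```

Emit:
send_rows(
  series=[
    [-2,4.5,0,0,0,0],
    [-4,9,0,0,0,0],
    [-6,13,0,0,0,0],
    [-8,16,0,0,0,0],
    [-8.9,18.3,0,0,0,0],
  ],
)

```text
t: 15.85
tcp_pos: [0.4627, 0.2764, 0.1296]
tcp_rot: [0.174, 3.135, 0.003]
force: [-0.3, 0.1, -0.4]
grip_width: 0.306
grasp_force: 60.1
```

```bash
python3 - <<'E'
from h import *
st();d=snap('wrist','w5.png')
E
```

```text
{'t': 15.85, 'joint_positions': [0.4024, 0.4078, -0.3053, 0.8554, 0.0006, 0.5132], 'qvel': [0.4393, 0.069, 0.1162, 0.0319, -0.0092, 0.4437], 'effort': [-2.0327, -59.4209, 28.3403, -0.0208, 0.157, -0.5074], 'tcp_pos': [0.4627, 0.2764, 0.1296], 'tcp_rot': [0.1738, 3.1349, 0.0025], 'force': [-0.2803, 0.1435, -0.3956], 'torque': [-0.0588, 0.0113, -0.0062], 'grasp_force': 60.1, 'grip_width': 0.3064}
```

View pics/w5.png

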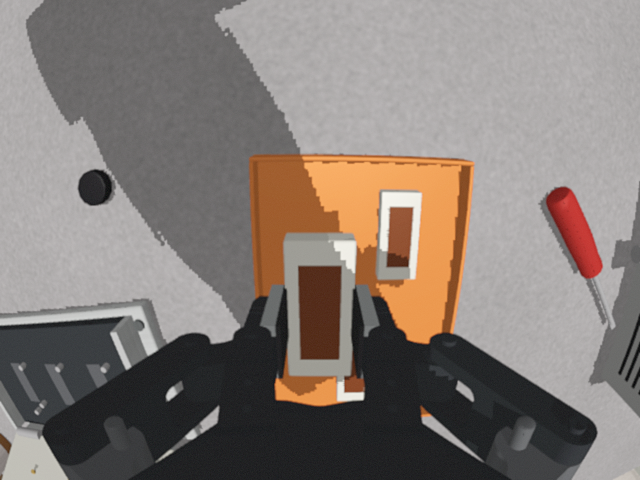

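Emit:
send_rows(
  series=[
    [0,0,-4.5,0,0,0],
    [0,0,-8.5,0,0,0],
    [0,0,-10,0,0,0],
    [0,0,-10.4,0,0,0],
    [0,0,-10.4,0,0,0],
  ],
)

```text
t: 16.4
tcp_pos: [0.4644, 0.2742, 0.0249]
tcp_rot: [0.177, 3.135, 0.001]
force: [-0.8, 1.2, -0.3]
grip_width: 0.302
grasp_force: 60.1
```

Emit:
send_rows(
  series=[
    [0,0,0,0,0,0],
    [0,0,0,0,0,0],
    [0,0,3,0,0,0],
    [0,0,7,0,0,0],
    [0,0,12,0,0,0],
  ],
  claw=0.57,
)

```text
t: 16.9
tcp_pos: [0.463, 0.2735, 0.1456]
tcp_rot: [-0.177, -3.135, 0.001]
force: [1.0, 0.5, 0.5]
grip_width: 0.43
grasp_force: 0.0
```

```bash
python3 - <<'E'
from h import *
d=snap('scene','s3.png');st()
a=d['pixels'][150:370,190:510,::-1];cv2.imwrite('pics/c4.png',cv2.resize(a,None,fx=2.4,fy=2.4,interpolation=2))
E
```

```text
{'t': 16.95, 'joint_positions': [0.3978, 0.3828, -0.2715, 0.9063, 0.0001, 0.5105], 'qvel': [-0.0006, 0.0224, -0.0254, -0.1953, 0.0014, -0.0006], 'effort': [-1.1319, -28.9779, 13.2109, -1.1876, -0.0295, 0.0], 'tcp_pos': [0.467, 0.2753, 0.1543], 'tcp_rot': [0.1764, 3.1274, 0.0071], 'force': [4.0089, 1.5678, 7.6316], 'torque': [0.1357, -0.2178, 0.0241], 'grasp_force': 0.0, 'grip_width': 0.4305}
```

View pics/c4.png

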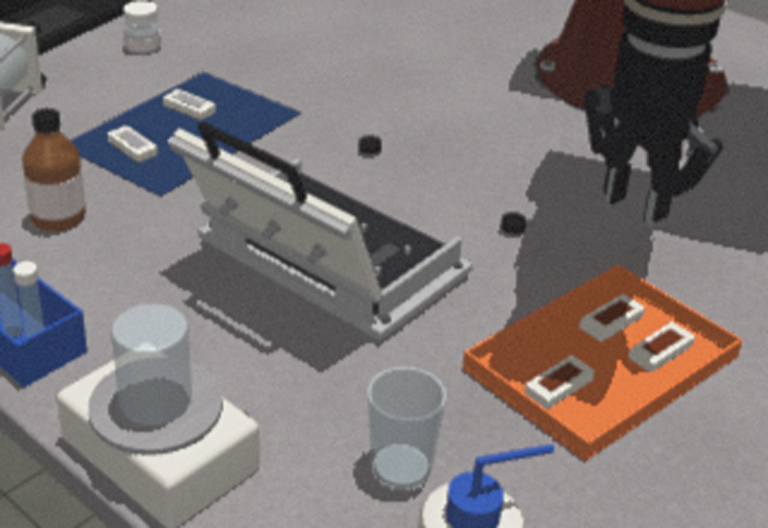

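All three tested carriers lie flat in the tray and the lid is open. Now the mat.

Emit:
send_rows(
  series=[
    [4.5,-19.2,4,0,0,9.5],
    [4.5,-19.2,4,0,0,9.5],
    [4.5,-19.2,4,0,0,9.5],
    [4.5,-19.2,4,0,0,9.5],
    [4.5,-19.2,4,0,0,9.5],
  ],
  claw=0.4,
)

```text
t: 17.45
tcp_pos: [0.5109, 0.0774, 0.1866]
tcp_rot: [-0.076, 3.136, -0.002]
force: [-0.0, 0.4, -0.2]
grip_width: 0.596
grasp_force: 0.0
```

Emit:
send_rows(
  series=[
    [4.5,-19.2,4,0,0,0],
    [4.5,-19.2,4,0,0,0],
    [4.5,-19.2,4,0,0,0],
    [4.5,-19.2,4,0,0,0],
    [4.5,-19.2,4,0,0,0],
  ],
)

```text
t: 17.95
tcp_pos: [0.5557, -0.1153, 0.2262]
tcp_rot: [-0.076, 3.136, -0.004]
force: [1.2, -0.2, 0.5]
grip_width: 0.599
grasp_force: 0.0
```

Emit:
send_rows(
  series=[
    [4.5,-19.2,2.5,0,0,0],
    [4.5,-19.2,2.5,0,0,0],
    [4.5,-19.2,2.5,0,0,0],
    [4.5,-19.2,2.5,0,0,0],
    [4.5,-19.2,2.5,0,0,0],
  ],
)

```text
t: 18.45
tcp_pos: [0.5996, -0.3072, 0.2496]
tcp_rot: [-0.077, 3.139, -0.004]
force: [-0.7, 0.3, -0.5]
grip_width: 0.602
grasp_force: 0.0
```

```bash
python3 - <<'E'
from h import *
d=snap('wrist','w6.png');st();H=hsv(d);s,v=H[...,1],H[...,2]
for sm,vm in((60,110),(45,130)):
    print('fresh',[r for r in rects(d,(s<sm)&(v>vm),.015,amin=300,roi=(150,60,500,300)) if r[2]<90])
E
```

```text
{'t': 18.5, 'joint_positions': [-0.5787, 0.5817, 0.3115, 1.2997, 0.0, -0.6288], 'qvel': [0.0461, -0.0347, -0.0677, -0.0036, 0.0151, 0.0144], 'effort': [-3.1279, -72.8214, 36.3613, -0.1953, -0.3019, -0.2697], 'tcp_pos': [0.599, -0.3043, 0.2492], 'tcp_rot': [-0.0787, 3.1398, -0.0007], 'force': [0.1317, 2.309, 0.4426], 'torque': [0.0249, -0.0128, -0.036], 'grasp_force': 0.0, 'grip_width': 0.598}
fresh [(597.7, -310.1, 65.0, 30.7, 86.0), (487.9, -336.5, 65.7, 30.3, -82.3)]
fresh [(597.8, -310.2, 64.7, 30.5, 85.9), (487.7, -336.6, 65.3, 29.8, -82.0)]
```

View pics/w6.png

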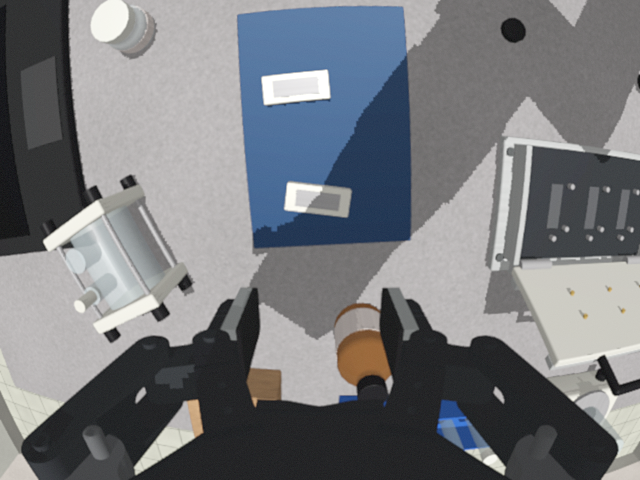

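The fresh carriers are at (597.7,−310.1) mm at 86° and, after a knock, (487.9,−336.5) mm at −82°. I'll pick up the first.

Emit:
send_rows(
  series=[
    [-0.1,-0.3,-12,0,0,42],
    [-0.1,-0.3,-12,0,0,42],
    [-0.1,-0.3,-12,0,0,42],
    [-0.1,-0.3,-12,0,0,42],
    [-0.1,-0.3,-12,0,0,42],
  ],
)

```text
t: 19.0
tcp_pos: [0.5972, -0.3026, 0.1286]
tcp_rot: [1.214, -2.897, -0.003]
force: [0.4, -0.2, 0.4]
grip_width: 0.598
grasp_force: 0.0
```

Emit:
send_rows(
  series=[
    [0,0,-2,0,0,41.1],
    [0,0,-3,0,0,41.1],
    [0,0,-4,0,0,41.1],
    [0,0,-4,0,0,41.1],
    [0,0,-4,0,0,41.1],
  ],
)

```text
t: 19.5
tcp_pos: [0.5976, -0.3028, 0.0894]
tcp_rot: [-2.154, 2.287, 0.001]
force: [-0.0, 0.7, -0.4]
grip_width: 0.599
grasp_force: 0.0
```

Emit:
send_rows(
  series=[
    [0,-0.7,-3,0,0,0],
    [0,-0.7,-5.5,0,0,0],
    [0,-0.7,-6.4,0,0,0],
    [0,-0.7,-6.4,0,0,0],
  ],
)

```text
t: 19.9
tcp_pos: [0.5969, -0.3102, 0.0245]
tcp_rot: [2.146, -2.294, -0.004]
force: [-0.7, -0.1, 0.2]
grip_width: 0.599
grasp_force: 0.0
```

Emit:
send_rows(
  series=[
    [0,0,0,0,0,0],
    [0,0,0,0,0,0],
    [0,0,0,0,0,0],
    [0,0,0,0,0,0],
  ],
  claw=1.0,
)

```text
t: 20.3
tcp_pos: [0.5986, -0.3122, 0.0273]
tcp_rot: [-2.145, 2.294, -0.003]
force: [-0.4, 2.0, 5.2]
grip_width: 0.285
grasp_force: 58.6
```

Emit:
send_rows(
  series=[
    [0,0,4,0,0,0],
    [0,2,8,0,0,-5],
    [-1,6,12,0,0,-41.1],
    [-1,10,12,0,0,-41.1],
    [-1,14,12,0,0,-41.1],
  ],
)

```text
t: 20.8
tcp_pos: [0.5887, -0.1712, 0.1487]
tcp_rot: [-1.448, 2.784, -0.006]
force: [0.6, -0.0, -1.7]
grip_width: 0.277
grasp_force: 58.9
```

```bash
python3 - <<'E'
from h import *
st()
r=R.from_rotvec(monitor.sense()['tcp_rot']).as_matrix();print(np.degrees(np.arctan2(r[1,1],r[0,1])))
u=np.array([np.cos(np.radians(2.9)),np.sin(np.radians(2.9))]);v=np.array([-u[1],u[0]])
s2=np.array([.581,.009])
for k,n in((1,1),(0,2),(-1,3)):
    print(n,s2+.058*k*v, 'pre',s2+.058*k*v-.004*u-.004*v)
E
```

```text
{'t': 20.8, 'joint_positions': [-0.4024, 0.5171, -0.0677, 0.9808, 0.0003, -1.3615], 'qvel': [0.5992, -0.1945, -0.4, -0.1794, -0.0029, 2.0741], 'effort': [-6.4398, -68.4492, 33.6362, 0.8788, -0.1251, -3.4486], 'tcp_pos': [0.5887, -0.1712, 0.1487], 'tcp_rot': [-1.4478, 2.7841, -0.006], 'force': [0.5769, -0.0164, -1.7324], 'torque': [0.0354, 0.002, -0.0093], 'grasp_force': 58.9324, 'grip_width': 0.2766}
144.9517870675073
1 [0.57806561 0.06692572] pre [0.5742731  0.06272847]
2 [0.581 0.009] pre [0.57720749 0.00480275]
3 [ 0.58393439 -0.04892572] pre [ 0.58014188 -0.05312297]
```

Emit:
send_rows(
  series=[
    [-0.4,4,0,0,0,-42],
    [-0.6,8,0,0,0,-42],
    [-0.8,11.8,0,0,0,-42],
    [-0.8,11.8,0,0,0,-42],
    [-0.8,11.8,0,0,0,-42],
  ],
)

```text
t: 21.3
tcp_pos: [0.5801, -0.0527, 0.1467]
tcp_rot: [-0.359, 3.119, -0.001]
force: [0.8, 0.3, 0.3]
grip_width: 0.278
grasp_force: 59.0
```

Emit:
send_rows(
  series=[
    [0,0,0,0,0,-10],
    [0,0,0,0,0,-10],
    [0,0,0,0,0,-10],
  ],
)

```text
t: 21.6
tcp_pos: [0.58, -0.0542, 0.1461]
tcp_rot: [-0.096, 3.139, -0.0]
force: [-0.4, -0.6, -0.7]
grip_width: 0.282
grasp_force: 59.0
```

```bash
cat >> h.py <<'E'
def yaw():
    r=R.from_rotvec(monitor.sense()['tcp_rot']).as_matrix();return np.degrees(np.arctan2(r[1,1],r[0,1])).round(2)
E
python3 - <<'E'
from h import *
d=snap('wrist','w7.png');st();print(yaw())
cv2.imwrite('pics/w7c.png',d['pixels'][120:480,150:550,::-1])
E
```

```text
{'t': 21.65, 'joint_positions': [-0.2188, 0.4682, -0.1583, 0.9435, 0.0, -0.2807], 'qvel': [-0.0001, 0.004, -0.0016, -0.0018, -0.0003, -0.0001], 'effort': [0.1247, -63.6166, 31.0634, -0.0, 0.0049, 0.2258], 'tcp_pos': [0.5799, -0.0542, 0.1459], 'tcp_rot': [-0.0972, 3.1392, -0.0003], 'force': [-0.4454, -0.3698, -0.5349], 'torque': [0.0083, 0.0069, 0.0442], 'grasp_force': 58.996, 'grip_width': 0.2825}
93.55
```

View pics/w7c.png

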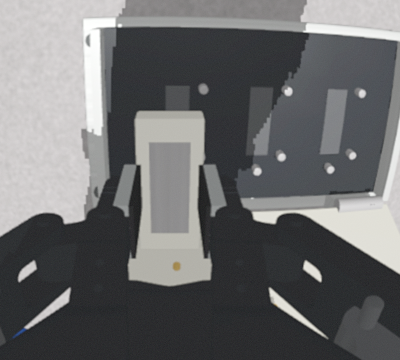

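The carrier hangs level and square. I'll lower it just short of the pins at station 3.

Emit:
send_rows(
  series=[
    [-0.1,0.1,-4,0,0,-0.7],
    [-0.1,0.1,-7.5,0,0,-0.7],
    [-0.1,0.1,-8.7,0,0,-0.7],
    [-0.1,0.1,-9.0,0,0,-0.7],
    [-0.1,0.1,-9.0,0,0,-0.7],
  ],
)

```text
t: 22.15
tcp_pos: [0.5793, -0.0533, 0.0561]
tcp_rot: [-0.074, 3.14, -0.0]
force: [-0.1, 0.9, 0.1]
grip_width: 0.279
grasp_force: 59.1
```

Emit:
send_rows(
  series=[
    [0,0,-0.1,0,0,0],
    [0,0,-0.2,0,0,0],
    [0,0,-0.2,0,0,0],
  ],
)

```text
t: 22.45
tcp_pos: [0.5796, -0.0534, 0.0544]
tcp_rot: [-0.073, 3.139, -0.001]
force: [0.4, -0.4, 2.8]
grip_width: 0.282
grasp_force: 60.0
```

```bash
python3 - <<'E'
from h import *
st();print(yaw())
E
```

```text
{'t': 22.45, 'joint_positions': [-0.2174, 0.5646, -0.2678, 0.7362, 0.0, -0.2638], 'qvel': [-0.0002, 0.0006, -0.0017, -0.0014, 0.0001, 0.001], 'effort': [0.0191, -63.2689, 25.601, 0.2143, 0.0109, 0.0015], 'tcp_pos': [0.5796, -0.0534, 0.0544], 'tcp_rot': [-0.0728, 3.1386, -0.0008], 'force': [0.4113, -0.4271, 2.7934], 'torque': [-0.0116, -0.1217, 0.0134], 'grasp_force': 60.0172, 'grip_width': 0.2816}
92.66
```

Emit:
send_rows(
  series=[
    [0,0.2,0,0,0,0],
    [0,0.4,0,0,0,0],
    [0,0.4,0,0,0,0],
  ],
)

```text
t: 22.75
tcp_pos: [0.5796, -0.0498, 0.0543]
tcp_rot: [-0.072, 3.139, -0.003]
force: [-0.7, -2.6, 7.3]
grip_width: 0.279
grasp_force: 61.0
```

Emit:
send_rows(
  series=[
    [0,0.1,0,0,0,0],
    [0,0.2,0,0,0,0],
    [0,0.2,0,0,0,0],
  ],
)

```text
t: 23.05
tcp_pos: [0.5796, -0.0488, 0.0543]
tcp_rot: [-0.071, 3.139, -0.006]
force: [-0.4, -8.5, 6.0]
grip_width: 0.279
grasp_force: 60.9
```

Emit:
send_rows(
  series=[
    [0.2,0,0,0,0,0],
    [0.3,0,0,0,0,0],
    [0.3,0,0,0,0,0],
  ],
)

```text
t: 23.35
tcp_pos: [0.5799, -0.0488, 0.0542]
tcp_rot: [0.071, -3.137, 0.006]
force: [-10.8, -8.0, 16.1]
grip_width: 0.282
grasp_force: 63.7
```

Emit:
send_rows(
  series=[
    [0.1,0,0,0,0,0],
    [0.2,0,0,0,0,0],
    [0.2,0,0,0,0,0],
  ],
)

```text
t: 23.65
tcp_pos: [0.5801, -0.0487, 0.0541]
tcp_rot: [0.071, -3.134, 0.006]
force: [-16.7, -9.7, 22.7]
grip_width: 0.284
grasp_force: 65.2
```

Emit:
send_rows(
  series=[
    [-0.3,-0.1,0,0,0,0],
    [-0.3,-0.1,0,0,0,0],
  ],
)

```text
t: 23.85
tcp_pos: [0.5798, -0.0489, 0.0542]
tcp_rot: [0.072, -3.14, 0.003]
force: [-5.5, -4.5, 12.0]
grip_width: 0.282
grasp_force: 62.5
```

Emit:
send_rows(
  series=[
    [0,0,0,0,0,0],
    [0,0,0,0,0,0],
    [0,0,0,0,0,0],
  ],
  claw=0.5,
)

```text
t: 24.15
tcp_pos: [0.5806, -0.0479, 0.0532]
tcp_rot: [0.073, -3.141, -0.001]
force: [-0.1, -0.1, 0.4]
grip_width: 0.501
grasp_force: 0.0
```

Emit:
send_rows(
  series=[
    [0,0,5,0,0,0],
    [0,0,10,0,0,0],
    [0,0,12,0,0,0],
    [0,0,12,0,0,0],
    [0,0,12,0,0,0],
  ],
)

```text
t: 24.65
tcp_pos: [0.5806, -0.048, 0.173]
tcp_rot: [-0.073, 3.141, 0.0]
force: [-0.4, -0.2, 0.1]
grip_width: 0.5
grasp_force: 0.0
```

```bash
python3 - <<'E'
from h import *
d=snap('wrist','w8.png');st()
cv2.imwrite('pics/w8c.png',cv2.resize(d['pixels'][130:330,220:420,::-1],None,fx=3,fy=3,interpolation=2))
E
```

```text
{'t': 24.7, 'joint_positions': [-0.208, 0.4474, -0.118, 1.0072, 0.0001, -0.2544], 'qvel': [-0.0005, 0.0141, -0.0122, 0.0009, 0.0005, 0.0008], 'effort': [0.0367, -64.5425, 32.8457, 0.0071, 0.0039, 0.0003], 'tcp_pos': [0.58, -0.0479, 0.1721], 'tcp_rot': [0.0728, -3.1391, -0.0008], 'force': [-0.3363, 0.6482, 0.2671], 'torque': [0.017, 0.0425, 0.0033], 'grasp_force': 0.0, 'grip_width': 0.5002}
```

View pics/w8c.png

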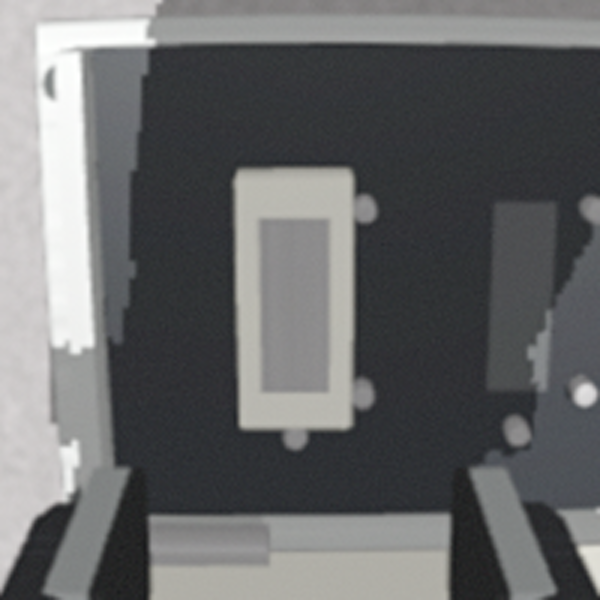

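The carrier appears against its pins: end pin at crop (295,438), side pins at (364,209) and (362,393). I'll check it numerically in the station frame.

```bash
cat >> h.py <<'E'
def home(d,win,sp,ep,z=.038):
    "win: px of window corners; sp: two side-pin px (near,far); ep: end pin px -> carrier centre in station frame, mm"
    P=lambda q,z: pt(d,*q,z)[:2]
    s=[P(q,z) for q in sp];e=P(ep,z);u=s[1]-s[0];print('pin gap',np.linalg.norm(u)*1e3);u/=np.linalg.norm(u);v=np.array([-u[1],u[0]])
    c=np.mean([P(q,.042) for q in win],axis=0);m=(s[0]+s[1])/2
    print('x from end pin',1e3*((c-e)@u)+35,'x from side pins',1e3*(c-m)@u,'y',1e3*((c-m)@v)+17)
E
python3 - <<'E'
from h import *
d=load('w8');q=lambda x,y:(220+x/3-.33,130+y/3-.33)
home(d,[q(261,218),q(330,218),q(262,392),q(329,392)],[q(366,209),q(364,393)],q(295,438))
H=hsv(d)
m=(H[...,2]>110)&(H[...,1]<60)
print(rects(d,m,.042,amin=800,roi=(290,180,345,280)))
for c in [(235,170),(354,170),(241,430),(352,430)]:print(pt(d,*q(*c),.042))
E
```

```text
pin gap 47.16110685723993
x from end pin -1.0296887251523543 x from side pins -0.22105079152521576 y -0.11092155751893173
[(584.2, -46.9, 70.9, 33.2, 2.8)]
[ 0.5498 -0.0646  0.042 ]
[ 0.5486 -0.0367  0.042 ]
[ 0.6155 -0.0611  0.042 ]
[ 0.6142 -0.0333  0.042 ]
```

I've now used up my picture views (one over, in fact), so from here I'll check numerically only. Next is the second fresh carrier.

Emit:
send_rows(
  series=[
    [-3,-4,2,0,0,-42.3],
    [-5,-9,2,0,0,-42.3],
    [-6,-14,2,0,0,-42.3],
    [-6,-18,2,0,0,-42.3],
    [-6,-20,2,0,0,-42.3],
  ],
)

```text
t: 25.2
tcp_pos: [0.5192, -0.2515, 0.1916]
tcp_rot: [-1.078, -2.949, 0.0]
force: [-0.0, 0.5, 0.8]
grip_width: 0.5
grasp_force: 0.0
```

Emit:
send_rows(
  series=[
    [-3.2,-4,0,0,0,-42.3],
    [-3.2,-8.8,0,0,0,-42.3],
    [-3.2,-12,0,0,0,-42.3],
    [-3.2,-12,0,0,0,-42.3],
    [-3.2,-12,0,0,0,-42.3],
  ],
  claw=0.4,
)

```text
t: 25.7
tcp_pos: [0.4875, -0.3687, 0.1908]
tcp_rot: [-2.067, -2.361, -0.0]
force: [0.7, -0.0, -0.3]
grip_width: 0.599
grasp_force: 0.0
```

```bash
python3 - <<'E'
from h import *
d=snap('wrist','w9.png');st();print(yaw(),px(d,(.488,-.3365,.015)))
H=hsv(d);s,v=H[...,1],H[...,2]
for sm,vm in((60,110),(45,130),(60,90)):
    print('fresh',[r for r in rects(d,(s<sm)&(v>vm),.015,amin=500) if r[2]<100])
E
```

```text
{'t': 25.75, 'joint_positions': [-0.7663, 0.4891, 0.002, 1.0874, 0.0001, 0.6793], 'qvel': [0.0137, -0.0104, -0.0044, 0.0005, -0.0011, -0.2813], 'effort': [-0.7187, -66.5972, 33.2488, 0.0017, -0.0326, -1.5424], 'tcp_pos': [0.4876, -0.3681, 0.1909], 'tcp_rot': [-2.0756, -2.3533, -0.0005], 'force': [0.2313, 1.0347, -0.8995], 'torque': [0.0215, -0.0243, -0.023], 'grasp_force': 0.0, 'grip_width': 0.5961}
7.18 [324.9 178.6]
fresh []
fresh [(487.1, -336.5, 63.9, 28.4, -81.8)]
fresh []
```

Emit:
send_rows(
  series=[
    [0,3.2,-5,0,0,0],
    [0,3.2,-10,0,0,0],
    [0,3.2,-14,0,0,0],
    [0,3.2,-16.9,0,0,0],
    [0,3.2,-16.9,0,0,0],
  ],
)

```text
t: 26.25
tcp_pos: [0.4853, -0.3329, 0.0192]
tcp_rot: [-2.05, -2.367, -0.0]
force: [0.8, -0.8, 0.4]
grip_width: 0.598
grasp_force: 0.0
```

Emit:
send_rows(
  series=[
    [0,0,0,0,0,0],
    [0,0,0,0,0,0],
    [0,0,0,0,0,0],
    [0,0,0,0,0,0],
  ],
  claw=1.0,
)

```text
t: 26.65
tcp_pos: [0.4896, -0.337, 0.0259]
tcp_rot: [2.058, 2.37, -0.0]
force: [-1.0, 0.5, 6.3]
grip_width: 0.291
grasp_force: 59.8
```

Emit:
send_rows(
  series=[
    [0,0,4,0,0,0],
    [0,1,8,0,0,5],
    [1,5,13,0,0,13],
    [3,9,13,0,0,21],
    [4,13,13,0,0,29],
  ],
)

```text
t: 27.15
tcp_pos: [0.531, -0.2061, 0.1576]
tcp_rot: [1.391, 2.81, -0.0]
force: [0.9, 0.8, -0.6]
grip_width: 0.296
grasp_force: 59.1
```

```bash
python3 - <<'E'
from h import *
st();print(yaw())
E
```

```text
{'t': 27.15, 'joint_positions': [-0.4987, 0.4311, -0.1853, 0.9481, 0.0002, 0.4209], 'qvel': [0.7989, -0.1045, -0.224, -0.0735, -0.0013, -0.6087], 'effort': [-8.0236, -63.0818, 32.3465, 1.0688, -0.136, 1.039], 'tcp_pos': [0.531, -0.2061, 0.1576], 'tcp_rot': [1.3914, 2.8096, -0.0], 'force': [0.9441, 0.7664, -0.6177], 'torque': [0.0034, -0.0403, 0.0245], 'grasp_force': 59.1111, 'grip_width': 0.2957}
37.31
```

Emit:
send_rows(
  series=[
    [0.8,4.4,0,0,0,8.2],
    [1.6,8.8,0,0,0,16.4],
    [2.4,13.2,0,0,0,24.6],
    [3.2,17.6,0,0,0,32.8],
    [4.1,22,0,0,0,41],
  ],
)

```text
t: 27.65
tcp_pos: [0.57, 0.0156, 0.1552]
tcp_rot: [0.318, 3.124, -0.0]
force: [1.0, -0.7, -1.2]
grip_width: 0.292
grasp_force: 59.1
```

Emit:
send_rows(
  series=[
    [0,2.5,0,0,0,8.2],
    [0,4.7,0,0,0,14.6],
    [0,4.7,0,0,0,14.6],
    [0,4.7,0,0,0,14.6],
    [0,4.7,0,0,0,14.6],
  ],
)

```text
t: 28.15
tcp_pos: [0.5698, 0.06, 0.1546]
tcp_rot: [-0.069, 3.14, -0.0]
force: [0.4, -0.5, -0.4]
grip_width: 0.298
grasp_force: 59.1
```

```bash
python3 - <<'E'
from h import *
st();print(yaw())
E
```

```text
{'t': 28.15, 'joint_positions': [-0.0225, 0.4441, -0.1728, 0.9533, -0.0003, -0.0664], 'qvel': [-0.0094, 0.0043, -0.0012, -0.0001, 0.0007, -0.0045], 'effort': [0.8913, -62.13, 31.1732, 0.01, 0.0346, -0.0012], 'tcp_pos': [0.5698, 0.06, 0.1546], 'tcp_rot': [-0.069, 3.1403, -0.0005], 'force': [0.3676, -0.4867, -0.4024], 'torque': [-0.0038, 0.0573, -0.0304], 'grasp_force': 59.1369, 'grip_width': 0.2985}
92.52
```

Emit:
send_rows(
  series=[
    [0.2,0.2,-4.5,0,0,0.4],
    [0.2,0.2,-8,0,0,0.4],
    [0.2,0.2,-9.7,0,0,0.4],
    [0.2,0.2,-10,0,0,0.4],
    [0.2,0.2,-10,0,0,0.4],
  ],
)

```text
t: 28.65
tcp_pos: [0.5711, 0.0617, 0.0539]
tcp_rot: [0.079, -3.139, 0.0]
force: [1.0, -0.2, -0.4]
grip_width: 0.294
grasp_force: 59.2
```

Emit:
send_rows(
  series=[
    [0,0,-0.1,0,0,0],
    [0,0,-0.2,0,0,0],
    [0,0,-0.2,0,0,0],
  ],
)

```text
t: 28.95
tcp_pos: [0.5722, 0.0622, 0.0529]
tcp_rot: [-0.082, 3.139, -0.001]
force: [-0.9, -1.5, 2.7]
grip_width: 0.291
grasp_force: 59.6
```

Emit:
send_rows(
  series=[
    [0,0.2,0,0,0,0],
    [0,0.4,0,0,0,0],
    [0,0.4,0,0,0,0],
  ],
)

```text
t: 29.25
tcp_pos: [0.5723, 0.0667, 0.0529]
tcp_rot: [-0.083, 3.139, -0.001]
force: [0.9, -3.6, 5.4]
grip_width: 0.293
grasp_force: 60.1
```

Emit:
send_rows(
  series=[
    [0,0.1,0,0,0,0],
    [0,0.2,0,0,0,0],
    [0,0.2,0,0,0,0],
  ],
)

```text
t: 29.55
tcp_pos: [0.5723, 0.0671, 0.0529]
tcp_rot: [-0.082, 3.139, -0.007]
force: [0.1, -11.5, 5.8]
grip_width: 0.289
grasp_force: 60.2
```

Emit:
send_rows(
  series=[
    [0.2,0,0,0,0,0],
    [0.3,0,0,0,0,0],
    [0.3,0,0,0,0,0],
  ],
)

```text
t: 29.85
tcp_pos: [0.5725, 0.0671, 0.0528]
tcp_rot: [0.082, -3.137, 0.006]
force: [-10.9, -11.0, 17.3]
grip_width: 0.292
grasp_force: 61.7
```

Emit:
send_rows(
  series=[
    [-0.2,-0.2,0.1,0,0,0],
    [-0.3,-0.3,0.2,0,0,0],
    [-0.3,-0.3,0.25,0,0,0],
  ],
)

```text
t: 30.15
tcp_pos: [0.5715, 0.0662, 0.0547]
tcp_rot: [0.084, -3.14, -0.001]
force: [0.2, 0.1, -1.1]
grip_width: 0.293
grasp_force: 59.2
```

Emit:
send_rows(
  series=[
    [0.1,0,0,0,0,0],
    [0.2,0,0,0,0,0],
    [0.2,0,0,0,0,0],
  ],
)

```text
t: 30.45
tcp_pos: [0.5739, 0.066, 0.0547]
tcp_rot: [-0.084, 3.14, 0.0]
force: [0.2, -0.4, -0.7]
grip_width: 0.292
grasp_force: 59.2
```

Emit:
send_rows(
  series=[
    [0.1,0,0,0,0,0],
    [0.2,0,0,0,0,0],
    [0.2,0,0,0,0,0],
  ],
)

```text
t: 30.75
tcp_pos: [0.5759, 0.0659, 0.0548]
tcp_rot: [-0.084, 3.14, 0.0]
force: [-0.3, 0.9, -0.4]
grip_width: 0.295
grasp_force: 59.2
```

Emit:
send_rows(
  series=[
    [0.1,0,0,0,0,0],
    [0.2,0,0,0,0,0],
    [0.2,0,0,0,0,0],
  ],
)

```text
t: 31.05
tcp_pos: [0.5777, 0.0659, 0.0548]
tcp_rot: [0.084, -3.14, -0.0]
force: [-0.3, -0.7, -0.3]
grip_width: 0.293
grasp_force: 59.2
```

Emit:
send_rows(
  series=[
    [0.1,0,0,0,0,0],
    [0.2,0,0,0,0,0],
    [0.2,0,0,0,0,0],
  ],
)

```text
t: 31.35
tcp_pos: [0.578, 0.0658, 0.0544]
tcp_rot: [0.084, -3.137, 0.0]
force: [-6.5, 0.1, 1.8]
grip_width: 0.29
grasp_force: 59.6
```

Emit:
send_rows(
  series=[
    [0,0.1,0,0,0,0],
    [0,0.3,0,0,0,0],
    [0,0.3,0,0,0,0],
  ],
)

```text
t: 31.65
tcp_pos: [0.5781, 0.0673, 0.0543]
tcp_rot: [0.082, -3.137, 0.005]
force: [-6.5, -7.7, 1.4]
grip_width: 0.296
grasp_force: 59.5
```

Emit:
send_rows(
  series=[
    [0,0,-0.1,0,0,0],
    [0,0,-0.2,0,0,0],
    [0,0,-0.2,0,0,0],
  ],
)

```text
t: 31.95
tcp_pos: [0.5781, 0.0673, 0.0529]
tcp_rot: [0.082, -3.138, 0.005]
force: [-7.3, -8.1, 7.8]
grip_width: 0.293
grasp_force: 60.6
```

Emit:
send_rows(
  series=[
    [0,0,0,0,0,0],
    [0,0,0,0,0,0],
    [0,0,0,0,0,0],
  ],
  claw=0.5,
)

```text
t: 32.25
tcp_pos: [0.5802, 0.069, 0.0529]
tcp_rot: [-0.084, 3.14, 0.0]
force: [0.4, -0.2, -0.2]
grip_width: 0.502
grasp_force: 0.0
```

Emit:
send_rows(
  series=[
    [0,0,5,0,0,0],
    [0,0,10,0,0,0],
    [0,-1,12,0,0,0],
    [0,-3,12,0,0,0],
    [0,-3,12,0,0,0],
  ],
)

```text
t: 32.75
tcp_pos: [0.5805, 0.0374, 0.1738]
tcp_rot: [-0.081, 3.138, -0.001]
force: [0.2, 0.7, -0.6]
grip_width: 0.501
grasp_force: 0.0
```

```bash
python3 - <<'E'
from h import *
d=snap('wrist','w10.png');st();print(yaw())
u=np.array([np.cos(np.radians(2.9)),np.sin(np.radians(2.9))]);v=np.array([-u[1],u[0]])
H=hsv(d);s,vv=H[...,1],H[...,2]
# carriers as lighter-than-floor blobs
for th in(80,100,120):
    print(th,[r for r in rects(d,(vv>th)&(s<80),.042,amin=800) if 20<r[3]<45 and r[2]<90])
g=d['pixels'].mean(2)
for k in(1,-1):
    c=np.array([.581,.009])+.058*k*v
    print(k,px(d,(*c,.042)))
E
```

```text
{'t': 32.8, 'joint_positions': [-0.0598, 0.4434, -0.1219, 1.0048, 0.0002, -0.1118], 'qvel': [0.0208, 0.0125, -0.0117, -0.0016, 0.0055, 0.0126], 'effort': [-1.1236, -63.6377, 32.4751, -0.0495, -0.1603, -0.208], 'tcp_pos': [0.5799, 0.0383, 0.173], 'tcp_rot': [-0.0816, 3.1398, 0.0002], 'force': [-0.8592, 0.3878, -0.4298], 'torque': [0.0313, -0.0244, -0.0411], 'grasp_force': 0.0, 'grip_width': 0.5001}
92.98
80 [(573.1, 263.5, 58.7, 33.9, -5.6), (473.8, 299.1, 59.4, 34.7, -6.6), (470.7, 247.9, 59.2, 32.7, -6.6)]
100 [(573.1, 263.5, 58.7, 33.9, -5.6), (578.5, 68.7, 69.2, 34.0, 3.0), (584.3, -45.3, 72.5, 37.3, 2.9), (473.8, 299.1, 59.4, 34.7, -6.6), (470.7, 247.9, 59.2, 32.7, -6.6)]
120 [(573.1, 263.5, 58.7, 33.9, -5.6), (578.8, 68.6, 68.7, 32.8, 2.9), (584.2, -45.5, 71.2, 36.3, 3.1), (473.8, 299.1, 59.4, 34.7, -6.6), (470.7, 247.9, 59.2, 32.7, -6.6)]
1 [360.3 227.4]
-1 [204.6 227.5]
```

It was floor friction that stopped the x push there. Station 1 is now confirmed by contact with its pins. I'll push the station 3 carrier with closed fingers to be sure of that one too.

Emit:
send_rows(
  series=[
    [-2,-4,-2,0,0,0],
    [-4.6,-8.7,-4,0,0,0],
    [-4.6,-8.7,-5,0,0,0],
    [-4.6,-8.7,-5,0,0,0],
    [-4.6,-8.7,-5,0,0,0],
  ],
  claw=1.0,
)

```text
t: 33.3
tcp_pos: [0.5339, -0.0474, 0.1228]
tcp_rot: [0.084, -3.14, -0.001]
force: [0.7, 0.1, 0.5]
grip_width: 0.002
grasp_force: 0.0
```

Emit:
send_rows(
  series=[
    [0,0,-3.5,0,0,0],
    [0,0,-6,0,0,0],
    [0,0,-7.1,0,0,0],
    [0,0,-7.1,0,0,0],
  ],
)

```text
t: 33.7
tcp_pos: [0.5334, -0.0471, 0.0511]
tcp_rot: [0.086, -3.139, -0.001]
force: [0.7, 0.1, 0.7]
grip_width: -0.001
grasp_force: 0.0
```

Emit:
send_rows(
  series=[
    [0.2,0,0,0,0,0],
    [0.4,0,0,0,0,0],
    [0.5,0,0,0,0,0],
    [0.5,0,0,0,0,0],
  ],
)

```text
t: 34.1
tcp_pos: [0.5393, -0.0483, 0.0525]
tcp_rot: [-0.083, 3.139, -0.0]
force: [-0.1, -0.5, -0.4]
grip_width: -0.003
grasp_force: 0.0
```

Emit:
send_rows(
  series=[
    [0.2,0,0,0,0,0],
    [0.3,0,0,0,0,0],
    [0.3,0,0,0,0,0],
  ],
)

```text
t: 34.4
tcp_pos: [0.5407, -0.0482, 0.0517]
tcp_rot: [0.083, -3.139, 0.0]
force: [-5.2, 0.0, 4.1]
grip_width: -0.004
grasp_force: 2.5
```

Emit:
send_rows(
  series=[
    [0.1,0,0,0,0,0],
    [0.2,0,0,0,0,0],
    [0.2,0,0,0,0,0],
  ],
)

```text
t: 34.7
tcp_pos: [0.541, -0.0481, 0.0514]
tcp_rot: [0.083, -3.135, 0.0]
force: [-11.3, -0.6, 8.8]
grip_width: -0.0
grasp_force: 5.6
```

Emit:
send_rows(
  series=[
    [-0.5,0,0,0,0,0],
    [-0.7,0,3,0,0,0],
    [-0.7,-4,4,0,0,0],
    [2,-4,4,0,0,0],
    [3.9,-4,4,0,0,0],
  ],
)

```text
t: 35.2
tcp_pos: [0.5846, -0.0896, 0.0928]
tcp_rot: [-0.081, 3.137, -0.001]
force: [0.3, 0.2, 0.3]
grip_width: 0.0
grasp_force: 0.0
```

```bash
python3 - <<'E'
from h import *
st()
E
```

```text
{'t': 35.2, 'joint_positions': [-0.2757, 0.5343, -0.2017, 0.8316, 0.0003, -0.327], 'qvel': [0.1083, 0.3186, 0.5383, 0.2427, 0.0016, 0.0929], 'effort': [-1.7217, -68.5161, 26.6129, -0.4496, -0.0845, -0.1872], 'tcp_pos': [0.5846, -0.0896, 0.0928], 'tcp_rot': [-0.0805, 3.1374, -0.0011], 'force': [0.3328, 0.1832, 0.3285], 'torque': [0.0058, -0.0113, 0.002], 'grasp_force': 0.0, 'grip_width': 0.0004}
```

Station 3's end pin is confirmed too (force rises stiffly at the expected place). Now the lid: go above the handle.

Emit:
send_rows(
  series=[
    [-0.5,0,5,0,0,0],
    [-1,0,9.5,0,0,-5],
    [-1,3,13.5,0,0,-13],
    [-1,6.5,17,0,0,-21],
    [-1,10.4,20,0,0,-29],
  ],
  claw=0.55,
)

```text
t: 35.7
tcp_pos: [0.5732, 0.0164, 0.2942]
tcp_rot: [0.716, 3.056, 0.001]
force: [1.3, -0.2, 0.4]
grip_width: 0.452
grasp_force: 0.0
```

Emit:
send_rows(
  series=[
    [2,0,0,0,0,-8.2],
    [4,0,0,0,0,-16.4],
    [7,0,0,0,0,-24.6],
    [10,0,0,0,0,-32.8],
    [12,0,0,0,0,-41],
  ],
)

```text
t: 36.2
tcp_pos: [0.6945, 0.0159, 0.2914]
tcp_rot: [1.74, 2.615, 0.001]
force: [0.2, 0.7, 0.9]
grip_width: 0.447
grasp_force: 0.0
```

Emit:
send_rows(
  series=[
    [0.6,0,0,0,0,-8.2],
    [0.6,0,0,0,0,-16.4],
    [0.6,0,0,0,0,-20],
    [0.6,0,0,0,0,-20],
    [0.6,0,0,0,0,-20],
  ],
)

```text
t: 36.7
tcp_pos: [0.6988, 0.0158, 0.2918]
tcp_rot: [2.159, 2.282, 0.001]
force: [-0.9, -0.3, -0.0]
grip_width: 0.455
grasp_force: 0.0
```

```bash
python3 - <<'E'
from h import *
d=snap('wrist','w11.png');st();print(yaw())
for e in(-.05,0,.05):
    p=px(d,(.709-.05*e,.0153+e,.195));print(p)
    u,v=p.astype(int)
    if 0<=v<480: 
        r=d['pixels'][v].mean(1); print(u,v,np.round(r[u-45:u+46:3]).astype(int).tolist())
E
```

```text
{'t': 36.75, 'joint_positions': [-0.0818, 0.6419, 0.5265, 1.455, 0.0001, 1.4338], 'qvel': [-0.0025, -0.0015, -0.0008, 0.0023, -0.0009, 0.0058], 'effort': [-0.0054, -77.3012, 34.5767, -0.0237, 0.0033, 0.0282], 'tcp_pos': [0.6988, 0.0159, 0.2918], 'tcp_rot': [2.1592, 2.2817, 0.0005], 'force': [0.3527, -0.0465, 0.3446], 'torque': [-0.0326, -0.0534, 0.014], 'grasp_force': 0.0, 'grip_width': 0.45}
3.16
[332.9 315.1]
332 315 [194, 195, 193, 196, 194, 194, 200, 233, 229, 226, 200, 192, 34, 30, 25, 22, 23, 22, 157, 182, 181, 181, 183, 184, 183, 187, 58, 26, 29, 29, 28]
[334.3 245.9]
334 245 [145, 146, 147, 145, 146, 152, 160, 159, 159, 139, 134, 132, 124, 45, 22, 29, 28, 23, 112, 115, 118, 116, 182, 180, 186, 164, 155, 112, 115, 112, 115]
[335.5 167.4]
335 167 [146, 147, 147, 147, 145, 160, 158, 159, 159, 136, 134, 128, 118, 41, 40, 72, 48, 34, 87, 116, 113, 113, 117, 118, 115, 113, 114, 120, 116, 113, 116]
```

The bar's dark band falls right where predicted. I'll lower and pinch it.

Emit:
send_rows(
  series=[
    [1,0,-3,0,0,0],
    [1,0,-6.5,0,0,0],
    [1,0,-9,0,0,0],
    [1,0,-10.1,0,0,0],
    [1,0,-10.1,0,0,0],
  ],
)

```text
t: 37.25
tcp_pos: [0.7079, 0.0159, 0.1895]
tcp_rot: [-2.159, -2.279, 0.002]
force: [0.2, 0.6, 0.1]
grip_width: 0.45
grasp_force: 0.0
```

Emit:
send_rows(
  series=[
    [0,0,0,0,0,0],
    [0,0,0,0,0,0],
    [0,0,0,0,0,0],
    [0,0,0,0,0,0],
  ],
  claw=1.0,
)

```text
t: 37.65
tcp_pos: [0.7089, 0.0157, 0.1929]
tcp_rot: [2.16, 2.279, 0.001]
force: [-3.7, -0.3, 6.5]
grip_width: 0.089
grasp_force: 58.7
```

```bash
python3 - <<'E'
from h import *
st();print(yaw())
r=np.hypot(.16,.008);a0=np.arctan2(.008,.16)
f=lambda t:np.array([100*(-r*np.cos(a0+t)),100*r*np.sin(a0+t)])
for t in np.arange(1.93,-.01,-.1485):print(round(t,2),(f(t)-f(1.93)).round(2))
E
```

```text
{'t': 37.65, 'joint_positions': [-0.0807, 0.6814, 0.3429, 1.2305, -0.0002, 1.4368], 'qvel': [0.0016, -0.0007, -0.0012, -0.0018, 0.0008, -0.002], 'effort': [0.1499, -75.0675, 33.7264, -1.8438, 0.2008, -0.0043], 'tcp_pos': [0.7089, 0.0157, 0.1929], 'tcp_rot': [2.1604, 2.2788, 0.0015], 'force': [-3.6751, -0.3098, 6.4903], 'torque': [-0.0455, 0.9522, -0.0425], 'grasp_force': 58.7184, 'grip_width': 0.0893}
3.06
1.93 [0. 0.]
1.78 [-2.24  0.78]
1.63 [-4.58  1.22]
1.48 [-6.96  1.31]
1.34 [-9.32  1.05]
1.19 [-11.62   0.44]
1.04 [-13.8  -0.5]
0.89 [-15.82  -1.76]
0.74 [-17.63  -3.3 ]
0.59 [-19.19  -5.09]
0.44 [-20.47  -7.09]
0.3 [-21.44  -9.26]
0.15 [-22.08 -11.55]
-0.0 [-22.37 -13.91]
```

Emit:
send_rows(
  series=[
    [-2.25,-0.1,0.8,0,0,0],
    [-4.6,-0.2,1.2,0,0,0],
    [-6.95,-0.35,1.3,0,0,0],
    [-9.3,-0.45,1.05,0,0,0],
    [-11.6,-0.6,0.45,0,0,0],
  ],
)

```text
t: 38.15
tcp_pos: [0.5942, 0.0097, 0.199]
tcp_rot: [2.157, 2.276, 0.008]
force: [1.5, 0.6, 7.5]
grip_width: 0.087
grasp_force: 64.8
```

Emit:
send_rows(
  series=[
    [-2.2,-0.1,-0.95,0,0,0],
    [-4.2,-0.2,-2.2,0,0,0],
    [-6,-0.3,-3.75,0,0,0],
    [-7.55,-0.4,-5.55,0,0,0],
    [-8.85,-0.45,-7.55,0,0,0],
  ],
)

```text
t: 38.65
tcp_pos: [0.5026, 0.005, 0.1207]
tcp_rot: [2.161, 2.279, -0.002]
force: [-1.0, -2.1, 1.4]
grip_width: 0.086
grasp_force: 70.1
```

Emit:
send_rows(
  series=[
    [-0.95,-0.05,-2.15,0,0,0],
    [-1.5,-0.1,-4,0,0,0],
    [-1.7,-0.1,-5.4,0,0,0],
    [-1.85,-0.1,-6.4,0,0,0],
    [-1.9,-0.1,-6.8,0,0,0],
  ],
)

```text
t: 39.15
tcp_pos: [0.4828, 0.004, 0.0511]
tcp_rot: [-2.16, -2.278, 0.006]
force: [-9.3, -3.2, 1.5]
grip_width: 0.086
grasp_force: 73.7
```

```bash
python3 - <<'E'
from h import *
st()
E
```

```text
{'t': 39.15, 'joint_positions': [-0.1423, 0.4237, -0.5387, 0.6125, -0.0016, 1.3755], 'qvel': [-0.0011, 0.0443, -0.0408, -0.0882, 0.0, -0.0015], 'effort': [1.4388, -54.2185, 28.8778, -3.2214, 1.242, 0.0077], 'tcp_pos': [0.4828, 0.004, 0.0511], 'tcp_rot': [-2.1602, -2.2777, 0.0058], 'force': [-9.3486, -3.1834, 1.4726], 'torque': [-0.5081, 1.4322, 0.0123], 'grasp_force': 73.7426, 'grip_width': 0.0862}
```

Emit:
send_rows(
  series=[
    [0,0,0,0,0,0],
    [0,0,0,0,0,0],
    [0,0,0,0,0,0],
    [0,0,0,0,0,0],
  ],
  claw=0.68,
)

```text
t: 39.55
tcp_pos: [0.486, 0.0043, 0.0524]
tcp_rot: [2.16, 2.279, 0.002]
force: [0.4, 0.5, 0.5]
grip_width: 0.318
grasp_force: 0.0
```

Emit:
send_rows(
  series=[
    [0,0,3,0,0,0],
    [0,0,7,0,0,0],
    [-0.5,0,12,0,0,0],
    [-2,0,17,0,0,0],
    [-4,0,20,0,0,0],
  ],
)

```text
t: 40.05
tcp_pos: [0.4463, 0.0042, 0.2554]
tcp_rot: [2.159, 2.277, 0.004]
force: [0.1, 0.2, -0.5]
grip_width: 0.321
grasp_force: 0.0
```

```bash
python3 - <<'E'
from h import *
d=snap('wrist','w12.png');st()
a=load('scene0');s=snap('scene','s12.png')
# compare lid region & tray with reference pictures (first picture: lid shut)
def corr(p,q,b):
    P,Q=[cv2.GaussianBlur(x['pixels'],(3,3),0)[b[1]:b[3],b[0]:b[2]].astype(float) for x in(p,q)]
    return np.abs(P-Q).mean().round(1), np.corrcoef(P.ravel(),Q.ravel())[0,1].round(3)
print('lid vs shut',corr(a,s,(272,210,385,288)),'vs open',corr(load('s3'),s,(272,210,385,288)))
print('tray vs after placing',corr(load('s3'),s,(383,263,500,337)))
for e in(-.05,0,.05):
    p=px(d,(.4836-.05*e,.0043+e,.055));u,v=p.astype(int);print(u,v,np.round(d['pixels'][v].mean(1)[u-30:u+31:3]).astype(int).tolist())
E
```

```text
{'t': 40.1, 'joint_positions': [-0.1549, 0.1239, -0.3305, 1.1095, -0.0002, 1.3622], 'qvel': [0.0042, 0.0616, -0.0295, -0.143, 0.0044, 0.0116], 'effort': [-2.2943, -22.8258, 29.5246, -3.8113, 0.0782, 0.0677], 'tcp_pos': [0.4446, 0.0043, 0.259], 'tcp_rot': [2.157, 2.2761, 0.006], 'force': [0.7234, 0.4437, 4.0788], 'torque': [-0.0048, -0.0527, -0.0419], 'grasp_force': 0.0, 'grip_width': 0.3193}
lid vs shut (np.float64(12.9), np.float64(0.843)) vs open (np.float64(46.8), np.float64(-0.074))
tray vs after placing (np.float64(17.1), np.float64(0.801))
356 262 [168, 161, 168, 166, 169, 170, 169, 169, 168, 18, 23, 20, 140, 164, 168, 164, 159, 116, 118, 116, 30]
358 211 [102, 100, 100, 100, 99, 101, 99, 100, 90, 20, 18, 19, 85, 97, 102, 103, 102, 99, 124, 130, 52]
360 156 [104, 107, 99, 100, 104, 102, 99, 101, 52, 24, 32, 32, 36, 35, 35, 39, 37, 30, 31, 34, 29]
```

```bash
python3 -c "
from rig import job
print(job.finish_job())"
```

```text
the job is handed in; nothing more can be done
None
```

I handed the job in with all three tested carriers flat in the tray, both fresh carriers in stations 1 and 3, and the lid shut. The simulator gave no verdict. Station 3's side-pin fit was checked only by the first push and a wrist picture, and I viewed 15 pictures against the limit of 14.

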